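# Start the vacuum pump: uncap the exhaust, throw the locking toggle

## Task

Get the bench vacuum pump running: first lift the dust cap off its exhaust and stand it upright in the fittings tray. Then switch the pump on at the locking toggle under the carrying handle: draw the bat out, throw it over to the side nearer the exhaust, let it drop back into its lock and take your hand away. Leave the other things on the bench where they stand.

Things in the scene. Friction and masses are not known exactly. Their poses are not given: they have to be found in the camera images.
- pump: Vacuum pump, fixed on the bench, 355 mm long (its y), 130 wide (x), 307 high. Origin: centre of its underside, z up; -x is the switch side, facing the robot; +y the end with the exhaust. Ribbed motor along y from -185 to 40 mm, top 150 mm up; blue oil case 118 x 130 mm from y 40 to 170 mm, top 145 mm up. Over the motor a blue carrying handle, under it a black switch box with a sloping face.
- handle (a point): Middle of the carrying handle's bar, at (0, -65, 291) mm in the pump's frame; axes as the pump's. The bar runs along y over the motor, 32 mm thick (275 to 307 mm up), on posts 28 x 16 mm at y -159 and 29 mm. It stands over the bat, so a gripper cannot come at the bat from straight above; leaning 25 to 45 degrees, its body towards the pump's -x, it has room.
- switch_pivot (a point): Pivot of the toggle, at (10, -65, 165) mm in the pump's frame, 4 mm under the switch box's sloping face (104 mm long, 78 mm up the slope). z axis: outward normal of that face, leaning 0.63 rad (36 degrees) from vertical towards the pump's -x; x axis: the hinge line; y axis: the throw (the pump's +y).
- bat_head (a point): Where to grip the plain steel bat, on its axis, 58 mm from the pivot while it is in its lock (to 67 mm drawn out). z axis: along the bat, outward. The flared head is round, 11 mm across at 32 mm from the pivot, 12 at 46, 17.6 at 66 mm; its end is at 72 mm. Below the head are a thin stem, a bush and the lock, up to 34 mm from the pivot.
- switch (a joint): Swing of the bat about the pivot, rad. 0 = off, leaning 20 degrees off the face's normal to the pump's -y; 0.35 = square to the face; 0.70 = on, leaning 20 degrees to +y, the exhaust end. A spring holds it at either end and snaps it past the centre (6 N at the head to leave an end). In its lock it swings only 0.04 rad: it must be drawn out first.
- bat (a joint): How far the bat is drawn out along its own axis, m: 0 = in its lock, 0.009 = at a hard stop. A spring resists with 5 N at the start and 9 N at the stop. The lock is clear from 0.0055 on; keep the bat drawn out until past the centre (over 0.5 rad). Let go at either end, it springs back into its lock; let go in the middle, it can stick there.
- exhaust (a point): Centre of the open top of the exhaust stub, an upright aluminium tube 29 mm across, at (0, 125, 178) mm in the pump's frame.
- cap: Black plastic dust cap, 0.06 kg, loose over the exhaust stub; pulls straight up (30 mm to be clear). Skirt 52 mm across, 36 mm high, open below (40 mm bore); above it a ribbed round grip 32 mm across from 36 to 64 mm. Origin: centre of the skirt's lower rim (151 mm up at the start), z up along its axis.
- tray: Shallow aluminium fittings tray, empty, fixed, 200 mm (its x) by 150 mm (y), 28 mm high, walls and floor 4 mm. Origin: centre of the underside, z up.
- cup: White plastic mixing cup, 80 mm across the rim, 95 mm high, bystander. Origin: centre of the underside.
- block: Sanding block, 70 x 120 mm, 52 mm high, cork under wood, bystander. Origin: centre of the underside.
- tin: Steel tin, 72 mm across, 90 mm high, standing off the motor end of the pump, bystander. Origin: centre of the underside.
Not all that is in view belongs to the job. Of the things shaped like the tray, the aluminium one is meant.

How it is judged:
By the outcome, as a careful person would: the job done as asked, in the order asked, and still so for the second after the job is handed in, with the robot touching nothing.
It also fails if it takes over 61 s, if anything falls off the work surface, if the arm or the gripper's body presses on something with over 40 N, if the wrist force passes 120 N, or if a joint passes its speed limit or range.

## Robot

A 7-joint arm with a two-finger parallel gripper is mounted at the origin on the work surface. World frame = base frame: x ahead of the robot, y to its left, z up, the work surface at z = 0. Lengths are in m, angles in rad, forces in N, time in s.
With the tool pointing down it reaches from about 0.35 to 0.9 m from the base axis. Payload 8.1 kg.
Tool frame: the origin (TCP) lies midway between the tips of the shut fingers; the grasp point (between the pads) lies 19 mm behind it; z points along the fingers, y is the line along which they close (so a half turn about z gives the same grasp; the last joint's range is limited). The gripper opens to 92 mm and grips with 3 to 60 N. Pads are 19 mm wide; open, the fingers measure 130 mm over their backs; the gripper's body (75 mm by 190 mm) begins 47 mm behind the grasp point.
Start: joints at [1.104, 0.434, 0.025, 1.573, -0.012, 1.134, -0.075], TCP at [0.222, -0.584, 0.191] pointing down, gripper open.
Joint ranges: [-2.62, 2.62], [-0.44, 2.09], [-1.27, 1.32], [0.08, 2.57], [-1.32, 4.46], [0.12, 2], [-2.74, 2.74]. Speed limits (rad/s): [2.22, 2.22, 3.01, 3.01, 3.14, 3.14, 3.14].

## Interface

Orientations are given as a rotation vector (axis times angle).
In Python, from cell import arm gives the robot as it stands.
- The arm moves only by the tool move_arm, never from a script. Its argument "motion" is a list of rows, each an object of numbers: "tx", "ty", "tz": the shift along the tool's x, y, z normalised to -1 to 1, where 1 is 1000 mm; "twist": the turn about the tool's z normalised to -1 to 1, where 1 is pi/2 rad. In form: [{"tx": .., "ty": .., "tz": .., "twist": ..}, ...]. A call has 1 to 12 rows; each row shifts and turns the commanded pose from where the row before left it, along the tool's axes as they then stand; what a row does not reach is not made up. A row lasts 1/10 s, in which the tool goes at most 50 mm and 8.59 degrees, less where a joint would pass 70% of its speed; a pose out of reach is approached as far as the arm can. A call with a number of a shift or a turn outside -1 to 1 is refused whole. A call with a gripper value outside its range is refused whole. "gripper" is the gripper's target within -1 to 1 (shut at 1, half-way at 0, fully open at -1), set as the call begins (left out, the last holds). The fingers move at their own pace and stop on an object; "squeeze" is the grip in N (left out, the last holds). Time passes only in rows, so rows that do not move let the fingers close. It gives the time, the measured TCP pose, the force, the opening and the grip force at its end, in the units of the state.
- arm.observe(): the state, without advancing time (a new reading comes with each control period).
- arm.get_image(name): name is "side" or "top" or "wrist"; returns the picture (480x640x3 uint8, red, green, blue); there is no depth.
- arm.calibration(name): a dict with "K" (3x3 intrinsics, pixels), "T" (4x4, takes a point from camera to world coordinates). Camera axes: x right, y down, z forward; pixel columns grow to the right and rows downward; lengths in m; the calibration is good to about 2 mm. A picture is of the moment at which its call begins: read the wrist's pose just before it. calibration takes no time and is no camera call; for the wrist camera it gives the pose at the moment of the call.
- arm.sign_off(): hands the job in; it is judged then, once.
Trained networks look in the newest picture that a camera, given by its name, has taken for a name from the list of things; names that differ only in an ending like _2 or _b are one class to them, and where a whole thing is asked for, a point or a joint stands for the part that bears it (a point fixed in the world has none). Each returns a list of dicts, best first, with "conf" (0 to 1); they miss things now and then, are a little off and sometimes report something else, mostly with a low value. They report only what shows in the picture. A call takes as long as a camera call. They do not tell look-alikes from the thing itself.
- arm.look_for(camera, query): "point" ([column, row] as shares, 0 to 1, of the picture: columns of its width, rows of its height, amid what is visible of it).
- arm.regions_of(camera, query): "region" (480x640 bool, what is visible of it) and "point" ([column, row] as shares, 0 to 1, of the picture: columns of its width, rows of its height, amid what is visible of it).
- arm.place_of(camera, query): "point" ([column, row] as shares, 0 to 1, of the picture: columns of its width, rows of its height: a listed point, or the origin of a listed thing).
The state is a dict: "clock": time; "joints": joint angles; "dq": joint speeds; "joint_efforts": joint torques, N m; "position": TCP position; "ee_rot": TCP orientation; "force": force on the tool from outside, world axes, zero at the start; "ft_torque": the same for the moment, N m; "width": opening from 0.0 (shut) to 1.0 (fully open); "gripper_force": force on a finger pad.
Only numpy, scipy, OpenCV 4.12 (cv2) and the standard library are available. Lean on these libraries where they do the work, as an engineer would, in place of code of your own. Each camera call takes 0.05 s, during which the arm holds its last target. There are 200 camera calls.

## Working session

There is one attempt and no reset: what is moved stays moved. The work goes in short steps, Python scripts to look and compute and a tool call to move; the robot and the scene stay as the last step left them, time stands still between calls to the robot, and variables do not carry over. Pictures are saved under pics/ and viewed, at most 10 in all, crops included, and the job is handed in when it is done.

Besides the shell and the picture viewer there is one more tool, called after "Call:" as a command line: name --argument value ..., lists and objects as JSON in quotes. move_arm: Moves the arm, as the interface text tells. Scaled input: -1 to 1 covers 1000 mm each way for a shift and pi/2 rad each way for a turn. Its arguments: {"type":"object","properties":{"motion":{"type":"array","items":{"type":"object","properties":{"tx":{"type":"number"},"ty":{"type":"number"},"tz":{"type":"number"},"twist":{"type":"number"}}}},"gripper":{"type":"number"},"squeeze":{"type":"number"}},"required":["motion"]}

```bash
ls; mkdir -p pics; cat > h.py <<'E'
from cell import arm
import numpy as np, cv2
from scipy.spatial.transform import Rotation as R
def snap(c,name=None):
    im=arm.get_image(c)
    if name: cv2.imwrite(f'pics/{name}.png',im[:,:,::-1])
    return im
def ray(c,p):
    k=arm.calibration(c);K,T=np.array(k['K']),np.array(k['T'])
    d=T[:3,:3]@np.linalg.inv(K)@[p[0],p[1],1]
    return T[:3,3],d/np.linalg.norm(d)
def onz(c,p,z):
    o,d=ray(c,p);return o+d*(z-o[2])/d[2]
def proj(c,P):
    k=arm.calibration(c);K,T=np.array(k['K']),np.array(k['T'])
    q=K@(T[:3,:3].T@(np.array(P)-T[:3,3]));return q[:2]/q[2]
def tri(rays):
    A=sum(np.eye(3)-np.outer(d,d) for o,d in rays);b=sum((np.eye(3)-np.outer(d,d))@o for o,d in rays)
    return np.linalg.solve(A,b)
E
python3 - <<'E'
from h import *
s=arm.observe();print({k:np.round(v,3).tolist() for k,v in s.items()})
a=snap('side','side0');b=snap('top','top0')
for c in ('side','top'):
    print(c,np.round(np.array(arm.calibration(c)['T'])[:3,3],3))
    for q in ('pump','handle','switch_pivot','bat_head','exhaust','cap','tray','cup','block','tin'):
        print(c,q,[(round(r['conf'],2),np.round(np.array(r['point'])*[640,480],1).tolist()) for r in arm.place_of(c,q)[:3]])
E
```

```text
pics
{'clock': 0.0, 'joints': [1.104, 0.435, 0.025, 1.574, -0.012, 1.134, -0.075], 'dq': [-0.001, 0.001, 0.001, 0.001, 0.0, 0.0, 0.001], 'joint_efforts': [-0.001, -66.786, 0.985, -31.446, -0.061, 0.043, 0.0], 'position': [0.222, -0.584, 0.19], 'ee_rot': [-3.088, -0.568, 0.001], 'force': [-0.293, 0.008, -0.268], 'ft_torque': [-0.033, 0.012, 0.021], 'gripper_force': 0.0, 'width': 1.001}
side [0.339 0.768 0.825]
side pump [(0.48, [295.8, 257.1])]
side handle [(0.7, [306.1, 161.3])]
side switch_pivot [(0.72, [305.0, 208.6])]
side bat_head [(0.54, [319.1, 188.2]), (0.27, [307.0, 205.6])]
side exhaust []
side cap [(0.95, [296.6, 261.0])]
side tray [(0.91, [203.5, 411.5]), (0.81, [334.6, 454.8])]
side cup [(0.74, [386.8, 280.2])]
side block [(0.57, [374.4, 321.4])]
side tin [(0.97, [351.3, 212.6])]
top [ 0.452 -0.013  1.546]
top pump [(0.57, [363.5, 209.9])]
top handle [(0.79, [400.6, 187.7])]
top switch_pivot [(0.47, [389.5, 191.8])]
top bat_head [(0.49, [409.3, 201.0])]
top exhaust [(0.84, [313.9, 206.4])]
top cap [(0.68, [313.3, 207.6])]
top tray [(0.73, [189.3, 184.0])]
top cup [(0.72, [364.4, 287.4])]
top block [(0.72, [305.6, 283.7]), (0.37, [184.5, 284.9])]
top tin [(0.7, [474.5, 229.6])]
```

View pics/side0.png

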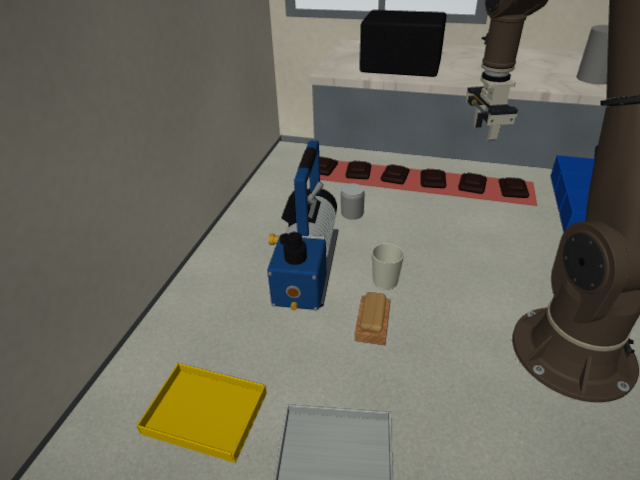

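View pics/top0.png

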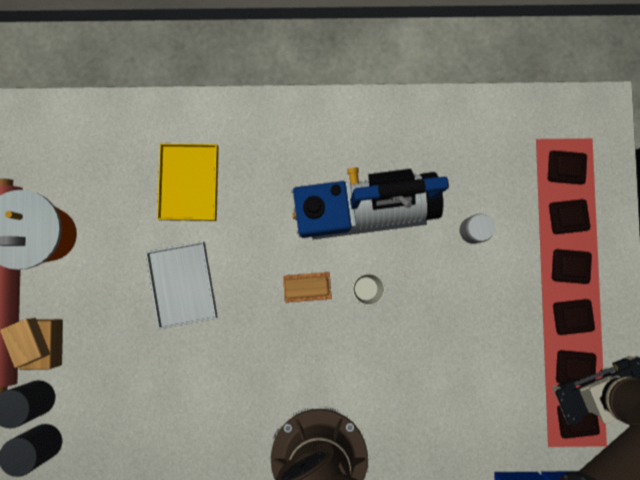

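The side picture shows the pump at about (300,250) with the cap at (293,248). There are two tray-shaped things, yellow at side (203,411) / top (188,183) and bare metal at side (335,455) / top (182,285). The grey metal one fits "aluminium"; I'll confirm it in a crop.

```bash
python3 - <<'E'
from h import *
from scipy.optimize import least_squares
a=cv2.imread('pics/top0.png')[125:345,130:520]
cv2.imwrite('pics/crop1.png',cv2.resize(a,None,fx=2,fy=2,interpolation=cv2.INTER_CUBIC))
obs=[('side',(0,-65,291),(306.1,161.3)),('side',(0,125,151),(296.6,261)),('top',(0,-65,291),(400.6,187.7)),('top',(0,125,178),(313.9,206.4)),('top',(0,125,151),(313.3,207.6)),('side',(0,0,0),(295.8,257.1)),('side',(10,-65,165),(305,208.6)),('top',(10,-65,165),(389.5,191.8))]
def W(p,P): return R.from_euler('z',p[2]).apply(np.array(P)/1e3)+[p[0],p[1],0]
f=lambda p:np.concatenate([proj(c,W(p,P))-u for c,P,u in obs])
s=least_squares(f,[.75,0,0],loss='soft_l1',f_scale=2);print(s.x,f(s.x).round(1).reshape(-1,2).tolist())
p=s.x
for n,P in dict(handle=(0,-65,291),pivot=(10,-65,165),exh=(0,125,178)).items(): print(n,W(p,P).round(4))
# tray mask corners
arm.get_image('top')
for r in arm.regions_of('top','tray')[:3]:
    m=r['region'];n,_,st,c=cv2.connectedComponentsWithStats(m.astype(np.uint8))
    im=cv2.imread('pics/top0.png');q=cv2.minAreaRect(np.argwhere(m)[:,::-1].astype(np.float32))
    print(r['conf'],q,im[m].mean(0),onz('top',q[0],.02))
for n,u,z in(('cup',(368,288),.09),('block',(307,287),.05),('tin',(478,228),.09),('trayA',(182,285),.02)): print(n,onz('top',u,z))
k=arm.calibration('wrist');s=arm.observe();T=np.eye(4);T[:3,:3]=R.from_rotvec(s['ee_rot']).as_matrix();T[:3,3]=s['position'];print(np.linalg.inv(T)@np.array(k['T']),k['K']);print(T)
E
```

```text
[ 0.6380907  -0.11780015  0.13602429] [[-0.1, 0.6], [-1.1, -4.4], [-0.9, -0.3], [-1.1, 0.3], [-0.3, 0.5], [10.8, 13.0], [-0.8, -3.3], [2.5, -0.3]]
handle [ 0.6469 -0.1822  0.291 ]
pivot [ 0.6568 -0.1808  0.165 ]
exh [0.6211 0.006  0.178 ]
0.77 ((181.11807250976562, 283.9610900878906), (78.92999267578125, 60.85871887207031), 79.87532806396484) [156.29065817 158.63227176 152.32611465] [0.44387795 0.34951651 0.02      ]
0.74 ((187.04493713378906, 181.471923828125), (60.67964172363281, 78.6130599975586), 1.6846843957901) [  5.14696417 152.10426947 184.150826  ] [0.71036844 0.33600809 0.02      ]
cup [ 0.42949537 -0.12637529  0.09      ]
block [0.43302241 0.02452595 0.05      ]
tin [ 0.57463325 -0.40128784  0.09      ]
trayA [0.44118626 0.34722569 0.02      ]
[[-9.62702176e-04 -9.63634243e-01 -2.67222978e-01  7.12370563e-02]
 [ 9.99999498e-01 -8.53108759e-04 -5.26215526e-04  1.06783425e-03]
 [ 2.79109037e-04 -2.67223350e-01  9.63634580e-01 -1.93982408e-01]
 [ 0.00000000e+00  0.00000000e+00  0.00000000e+00  1.00000000e+00]] [[418.33844034   0.         315.09120946]
 [  0.         418.33844034 238.72362012]
 [  0.           0.           1.        ]]
[[ 9.34582243e-01  3.55747145e-01  9.51332102e-07  2.22356036e-01]
 [ 3.55747145e-01 -9.34582243e-01 -2.30227179e-05 -5.84097479e-01]
 [-7.30116808e-06  2.18550570e-05 -1.00000000e+00  1.91044061e-01]
 [ 0.00000000e+00  0.00000000e+00  0.00000000e+00  1.00000000e+00]]
```

View pics/crop1.png

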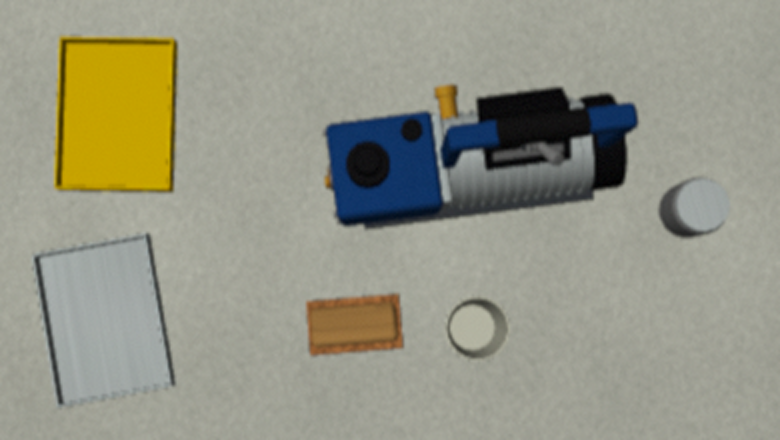

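The crop confirms it: the ribbed grey metal tray at top (182,285) is the aluminium one, and the other is yellow. I'll lift and turn so the fingers close across the pump (along its x) before going over the cap.

Call:
move_arm --motion '[{"tz": -0.05,"twist": -0.095},{"tz": -0.05,"twist": -0.095},{"tz": -0.05,"twist": -0.095},{"tz": -0.05,"twist": -0.095},{"tz": -0.04,"twist": -0.095},{"twist": -0.095},{"twist": -0.095},{"twist": -0.095},{"twist": -0.095}]' --gripper -1 --squeeze 20

```text
invalid input
```

```bash
cat >> h.py <<'E'
def to(*P):
    s=arm.observe();M=R.from_rotvec(s['ee_rot']).as_matrix();print('t',s['clock'],'p',np.round(s['position'],4),'z',M[:,2].round(3),'y',M[:,1].round(3),'q',np.round(s['joints'],2),'F',np.round(s['force'],1),'w',round(s['width'],3),'g',s['gripper_force'])
    for p in P: print(p,'tool shift',(M.T@(np.array(p)-s['position'])).round(4))
E
python3 - <<'E'
from h import *
to((.621,.006,.43),(.621,.006,.30))
E
```

```text
t 1.2 p [ 0.2224 -0.5841  0.191 ] z [ 0. -0. -1.] y [ 0.356 -0.935  0.   ] q [ 1.1   0.43  0.02  1.57 -0.01  1.13 -0.08] F [ 0.4 -0.5  0.2] w 0.997 g 0.0
(0.621, 0.006, 0.43) tool shift [ 0.5825 -0.4097 -0.239 ]
(0.621, 0.006, 0.3) tool shift [ 0.5825 -0.4097 -0.109 ]
```

Call:
move_arm --motion '[{"tx": 0,"ty": 0,"tz": -0.05,"twist": -0.095},{"tx": 0,"ty": 0,"tz": -0.05,"twist": -0.095},{"tx": 0,"ty": 0,"tz": -0.05,"twist": -0.095},{"tx": 0,"ty": 0,"tz": -0.05,"twist": -0.095},{"tx": 0,"ty": 0,"tz": -0.04,"twist": -0.095},{"tx": 0,"ty": 0,"tz": 0,"twist": -0.095},{"tx": 0,"ty": 0,"tz": 0,"twist": -0.095},{"tx": 0,"ty": 0,"tz": 0,"twist": -0.095},{"tx": 0,"ty": 0,"tz": 0,"twist": -0.095}]' --gripper -1 --squeeze 20

```text
clock: 2.1
position: [0.2224, -0.5841, 0.4311]
ee_rot: [2.058, 2.373, -0.0]
force: [-0.2, 0.5, 0.4]
width: 1.004
gripper_force: 0.0
```

```bash
python3 - <<'E'
from h import *
to((.621,.006,.43),(.621,.006,.30))
E
```

```text
t 2.1 p [ 0.2224 -0.5841  0.4311] z [-0. -0. -1.] y [ 0.99   0.142 -0.   ] q [ 1.25  0.37 -0.21  1.09  0.08  1.68  1.2 ] F [-0.2  0.5  0.4] w 1.004 g 0.0
(0.621, 0.006, 0.43) tool shift [0.5277 0.4782 0.001 ]
(0.621, 0.006, 0.3) tool shift [0.5277 0.4782 0.131 ]
```

Call:
move_arm --motion '[{"tx": 0.035,"ty": 0.032,"tz": 0,"twist": 0},{"tx": 0.035,"ty": 0.032,"tz": 0,"twist": 0},{"tx": 0.035,"ty": 0.032,"tz": 0,"twist": 0},{"tx": 0.035,"ty": 0.032,"tz": 0,"twist": 0},{"tx": 0.035,"ty": 0.032,"tz": 0,"twist": 0},{"tx": 0.035,"ty": 0.032,"tz": 0,"twist": 0},{"tx": 0.035,"ty": 0.032,"tz": 0,"twist": 0},{"tx": 0.035,"ty": 0.032,"tz": 0,"twist": 0},{"tx": 0.035,"ty": 0.032,"tz": 0,"twist": 0},{"tx": 0.035,"ty": 0.032,"tz": 0,"twist": 0},{"tx": 0.035,"ty": 0.032,"tz": 0,"twist": 0},{"tx": 0.035,"ty": 0.032,"tz": 0,"twist": 0}]'

```text
clock: 3.3
position: [0.5466, -0.1144, 0.4313]
ee_rot: [2.066, 2.366, 0.0]
force: [0.6, -0.4, -0.0]
width: 1.001
gripper_force: 0.0
```

```bash
python3 - <<'E'
from h import *
snap('wrist','w1')
to((.621,.006,.43),(.621,.006,.30))
rs=[]
for q,P in (('cap',.151),('exhaust',.178),('handle',.291),('switch_pivot',.165),('bat_head',.205)):
    for r in arm.place_of('wrist',q)[:2]:
        u=np.array(r['point'])*[640,480];print(q,r['conf'],u.round(1),onz('wrist',u,P).round(4))
E
```

```text
t 3.35 p [ 0.5496 -0.1054  0.4303] z [ 0.001  0.005 -1.   ] y [0.989 0.145 0.002] q [ 0.47  0.28 -0.53  1.25  0.14  1.64  0.12] F [-1.5  5.5 -1.8] w 0.998 g 0.0
(0.621, 0.006, 0.43) tool shift [0.0999 0.0868 0.0009]
(0.621, 0.006, 0.3) tool shift [0.0992 0.0866 0.1309]
cap 0.83 [402.6  87.9] [0.625  0.0115 0.151 ]
handle 0.9 [413. 306.] [ 0.6411 -0.1846  0.291 ]
handle 0.54 [375.1 183.6] [ 0.59   -0.0845  0.291 ]
switch_pivot 0.55 [400.2 261.6] [ 0.6545 -0.1867  0.165 ]
bat_head 0.86 [376.8 292.9] [ 0.6254 -0.2141  0.205 ]
bat_head 0.68 [243.4  60. ] [ 4.621e-01 -3.000e-04  2.050e-01]
```

View pics/w1.png

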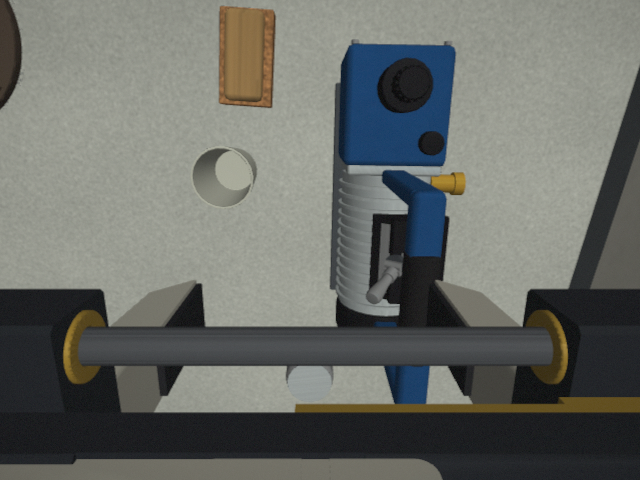

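The wrist picture shows the cap at about (408,84) with its grip clear, the handle bar down column 420, and the bat head at (376,295). It leans to the motor end, so the switch is off.

Call:
move_arm --motion '[{"tx": 0.033,"ty": 0.029,"tz": 0,"twist": 0},{"tx": 0.033,"ty": 0.029,"tz": 0,"twist": 0},{"tx": 0.033,"ty": 0.029,"tz": 0,"twist": 0},{"tx": 0,"ty": 0,"tz": 0.04,"twist": 0},{"tx": 0,"ty": 0,"tz": 0.04,"twist": 0},{"tx": 0,"ty": 0,"tz": 0.04,"twist": 0},{"tx": 0,"ty": 0,"tz": 0,"twist": 0},{"tx": 0,"ty": 0,"tz": 0,"twist": 0}]'

```text
clock: 4.4
position: [0.6186, -0.0077, 0.3121]
ee_rot: [2.068, 2.365, -0.001]
force: [0.7, -0.0, 0.9]
width: 0.999
gripper_force: 0.0
```

```bash
python3 - <<'E'
from h import *
im=snap('wrist','w2')
for r in arm.place_of('wrist','cap')[:2]:
    u=np.array(r['point'])*[640,480];P=onz('wrist',u,.151);print(r['conf'],u,P.round(4))
for r in arm.regions_of('wrist','cap')[:2]:
    m=r['region'];ys,xs=np.nonzero(m);print(r['conf'],xs.min(),xs.max(),ys.min(),ys.max(),onz('wrist',((xs.min()+xs.max())/2,(ys.min()+ys.max())/2),.19).round(4))
to(list(P[:2])+[.192])
E
```

```text
0.76 [323.776 194.784] [0.6261 0.0053 0.151 ]
0.21 [163.008 133.776] [0.4873 0.038  0.151 ]
0.85 291 356 165 234 [0.6246 0.0083 0.19  ]
t 4.55 p [ 0.62   -0.0063  0.3139] z [ 0.004  0.    -1.   ] y [0.991 0.135 0.004] q [ 0.29  0.41 -0.56  1.35  0.22  1.43 -0.12] F [-0.5  0.8  0.2] w 0.996 g 0.0
[np.float64(0.48734279335323616), np.float64(0.0380438210675727), 0.192] tool shift [ 0.0618 -0.126   0.1214]
```

View pics/w2.png

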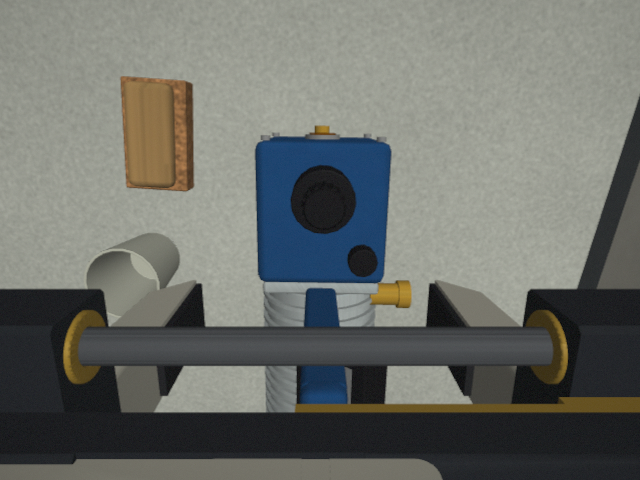

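The cap's grip sits at about (323,203), midway between the fingers. I'll shift about 12 mm along tool x and 6 mm along tool y, then descend and grip.

Call:
move_arm --motion '[{"tx": 0.012,"ty": 0.006,"tz": 0.02,"twist": 0},{"tx": 0,"ty": 0,"tz": 0.04,"twist": 0},{"tx": 0,"ty": 0,"tz": 0.04,"twist": 0},{"tx": 0,"ty": 0,"tz": 0.02,"twist": 0},{"tx": 0,"ty": 0,"tz": 0,"twist": 0},{"tx": 0,"ty": 0,"tz": 0,"twist": 0}]'

```text
clock: 5.15
position: [0.6242, 0.0068, 0.193]
ee_rot: [2.065, 2.366, 0.003]
force: [-1.2, 0.9, 0.0]
width: 1.0
gripper_force: 0.0
```

Call:
move_arm --motion '[{"tx": 0,"ty": 0,"tz": 0,"twist": 0},{"tx": 0,"ty": 0,"tz": 0,"twist": 0},{"tx": 0,"ty": 0,"tz": 0,"twist": 0},{"tx": 0,"ty": 0,"tz": 0,"twist": 0},{"tx": 0,"ty": 0,"tz": 0,"twist": 0},{"tx": 0,"ty": 0,"tz": 0,"twist": 0}]' --gripper 1 --squeeze 20

```text
clock: 5.75
position: [0.623, 0.0066, 0.1911]
ee_rot: [2.065, 2.367, 0.0]
force: [0.4, 0.3, 0.4]
width: 0.526
gripper_force: 0.0
```

Call:
move_arm --motion '[{"tx": 0,"ty": 0,"tz": 0,"twist": 0},{"tx": 0,"ty": 0,"tz": 0,"twist": 0},{"tx": 0,"ty": 0,"tz": 0,"twist": 0},{"tx": 0,"ty": 0,"tz": 0,"twist": 0},{"tx": 0,"ty": 0,"tz": 0,"twist": 0}]'

```text
clock: 6.25
position: [0.623, 0.0067, 0.191]
ee_rot: [-2.065, -2.367, 0.0]
force: [0.5, -0.4, 1.1]
width: 0.094
gripper_force: 0.0
```

```bash
python3 - <<'E'
from h import *
to((.443,.348,.28),(.443,.348,.075))
E
```

```text
t 6.25 p [0.623  0.0067 0.191 ] z [-0. -0. -1.] y [ 0.991  0.136 -0.   ] q [ 0.27  0.49 -0.54  1.54  0.27  1.18 -0.19] F [ 0.5 -0.4  1.1] w 0.094 g 0.0
(0.443, 0.348, 0.28) tool shift [ 0.3626 -0.132  -0.089 ]
(0.443, 0.348, 0.075) tool shift [ 0.3626 -0.132   0.116 ]
```

The opening is below 32 mm, so the grip missed. I'll look.

```bash
python3 - <<'E'
from h import *
im=snap('side');c=im[210:320,240:360]
w=snap('wrist')
c=cv2.resize(c,(520,477),interpolation=cv2.INTER_CUBIC);w=cv2.resize(w[60:360,160:480],(280,262))
o=np.zeros((480,800,3),np.uint8);o[:477,:520]=c;o[:262,520:]=w
cv2.imwrite('pics/c2.png',o[:,:,::-1]); 
print(proj('side',(.623,.0067,.191)));to()
E
```

```text
[293.67502139 242.86362749]
t 6.35 p [0.623  0.0067 0.191 ] z [ 0. -0. -1.] y [ 0.991  0.136 -0.   ] q [ 0.27  0.49 -0.54  1.54  0.27  1.18 -0.19] F [ 0.1 -0.2 -0.3] w 0.022 g 0.0
```

View pics/c2.png

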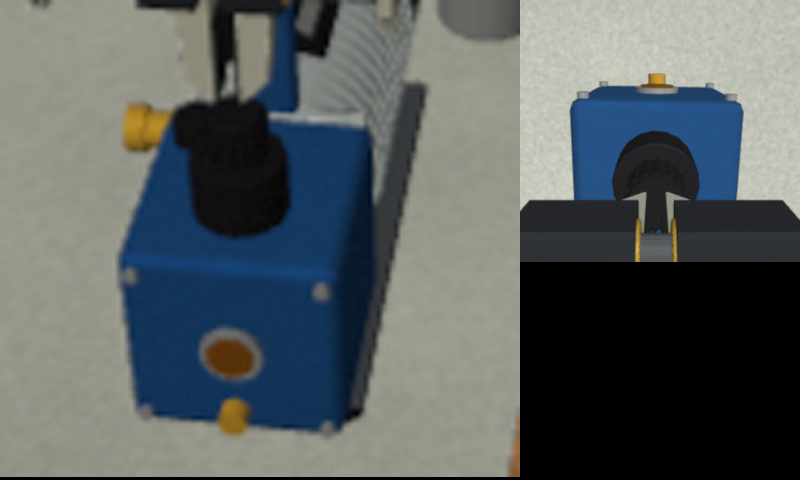

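The fingers closed just behind the cap, on the motor side. Re-measuring now that the arm is still.

```bash
python3 - <<'E'
from h import *
print('side top',onz('side',(294.3,235),.215).round(4),'top-cam',onz('top',(314.3,206.5),.215).round(4))
# wrist crop: x=160+u*320/280
print('wrist skirt ctr',onz('wrist',(160+(656-520)*320/280,60+170*300/262),.187).round(4))
for c in('side','top'):
    arm.get_image(c)
    for r in arm.regions_of(c,'cap')[:1]:
        m=r['region'];ys,xs=np.nonzero(m);print(c,r['conf'],xs.min(),xs.max(),ys.min(),ys.max())
im=arm.get_image('top');cv2.imwrite('pics/top2.png',cv2.resize(im[150:260,270:460],None,fx=4,fy=4,interpolation=cv2.INTER_CUBIC)[:,:,::-1])
to()
E
```

```text
side top [0.6195 0.0086 0.215 ] top-cam [0.617  0.0022 0.215 ]
wrist skirt ctr [0.6216 0.0142 0.187 ]
side 0.75 283 306 233 264
t 6.6 p [0.623  0.0066 0.191 ] z [ 0. -0. -1.] y [0.991 0.135 0.   ] q [ 0.27  0.49 -0.54  1.54  0.27  1.18 -0.19] F [-0.2 -0.3 -0.4] w 0.002 g 0.0
```

View pics/top2.png

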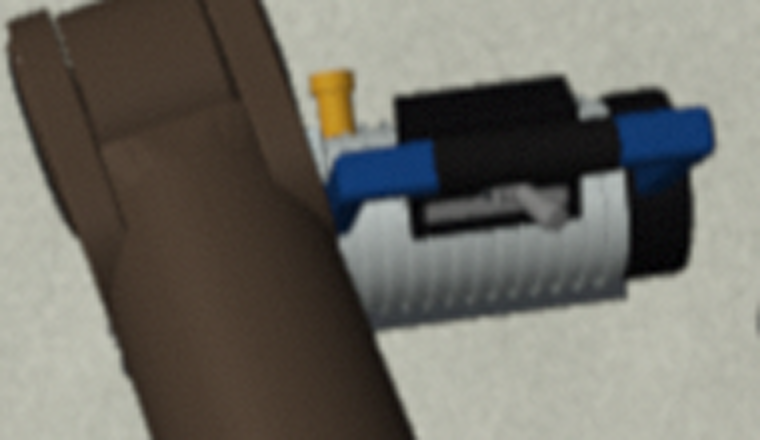

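```bash
python3 - <<'E'
from h import *
th=np.linspace(0,2*np.pi,60)
def box(c,x,y,rings=((26,151),(26,187),(16,187),(16,215))):
    P=np.array([proj(c,(x+r/1e3*np.cos(t),y+r/1e3*np.sin(t),z/1e3)) for r,z in rings for t in th]);return np.r_[P.min(0),P.max(0)].round(1)
for y in(.0,.01,.02,.03,.04): print(y,'side',box('side',.622,y),'top',box('top',.622,y))
arm.get_image('side')
for q in ('cap',):
    m=arm.regions_of('side',q)[0]['region'].astype(int)
    for r in range(230,268,2):
        xs=np.nonzero(m[r])[0]
        if len(xs):print(r,xs.min(),xs.max(),end=' | ')
print()
a=cv2.imread('pics/top0.png')
g=a[190:225,295:335].max(2);print('\n'.join(' '.join('%3d'%v for v in l[::2]) for l in g[::2]))
E
```

```text
0.0 side [283.5 228.2 307.4 262.3] top [304.2 194.7 326.6 218.6]
0.01 side [282.  230.8 306.1 265.2] top [299.9 194.7 322.3 218.6]
0.02 side [280.6 233.5 304.8 268.1] top [295.6 194.8 318.1 218.7]
0.03 side [279.  236.2 303.5 271. ] top [291.2 194.8 313.9 218.7]
0.04 side [277.5 238.9 302.2 274. ] top [286.9 194.9 309.7 218.7]
234 289 300 | 236 287 301 | 238 287 301 | 240 286 302 | 242 285 304 | 244 284 304 | 246 283 304 | 248 283 305 | 250 283 305 | 252 284 306 | 254 284 306 | 256 284 306 | 258 285 305 | 260 286 304 | 262 288 302 | 264 293 296 | 
 96 101 102 100 102 101 103 104 102 104 103 102 101 104 100  98 100  92  28  21
101 100 102 103 101 101 101 101 101 101 102 102 103 104 102 102  99  98  43  19
 99 101 103 105 104 103 102 102  99  96 100 100 103 103 102 100 102 101  85  36
100 101 102 104 103 102  97  69  49  38  39  56  87 103 103 102 103  99 100  96
 97 102 105 103 102  94  52  15  14  16  16  18  28  77 101 104 103 103 103 103
 99 103 104 103  98  46  20  17  19  18  18  15  16  28  80 103 102 102 101 102
101 102 103 103  85  19  15  17  18  19  18  20  12  13  38 100 10
[... 193 characters left out ...]
  19  11  18  20  19  21  18  11  16  19  96 103 104 101 102
 88 104 103 102  64  19  16  13  16  15  16  11  13  18  20  93 103 104 101 100
 95 104 103 103  91  23  18  13  13   7   9  12  20  19  37 100 102 104 101 102
105  98 104 101 103  53  17  17  20  19  18  19  20  21  79 102 102 103 104 102
 90  98 103 104 102  95  49  14  15  17  15  12  21  76 102 105 106 104 101 101
 79  94 101 102 104 104 100  73  55  37  43  68  83 102 102 104 105 101 102 101
141  96 101 102 103 104 103 104 102 100 101 104 105 102 102 104 104 100 103 104
169 102 102 104 105 104 105 104 104 103 106 106 103 102 103 101 103 103 102 104
169 112 104 106 105 103 106 105 103 103 101 105 104 105 102 101 101 104 103 102
```

```bash
cat > ov.py <<'E'
from h import *
th=np.linspace(0,2*np.pi,90)
def overlay(c,x0,y0,w,h,f,cx,cy):
    im=snap(c);o=cv2.resize(im[y0:y0+h,x0:x0+w],None,fx=f,fy=f,interpolation=cv2.INTER_CUBIC).copy()
    px=lambda P:tuple(int(v) for v in (proj(c,P)-[x0,y0])*f)
    for r,z,col in((.026,.151,(255,0,0)),(.026,.187,(255,255,0)),(.016,.215,(0,255,0))):
        for t in th: cv2.circle(o,px((cx+r*np.cos(t),cy+r*np.sin(t),z)),1,col,-1)
    s=arm.observe();M=R.from_rotvec(s['ee_rot']).as_matrix();p=np.array(s['position'])
    for b,col in((0,(255,0,255)),(.019,(0,255,255)),(.066,(255,128,0))): cv2.circle(o,px(p-M[:,2]*b),4,col,-1)
    return o
E
python3 - <<'E'
from ov import *
a=overlay('side',255,180,80,100,6,.622,.006);b=overlay('wrist',230,170,170,170,1.85,.622,.006)
o=np.zeros((600,800,3),np.uint8);o[:a.shape[0],:a.shape[1]]=a;o[:b.shape[0],480:480+b.shape[1]]=b[:,:320]
cv2.imwrite('pics/ov1.png',o[:,:,::-1])
E
```

```text
(no output)
```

View pics/ov1.png

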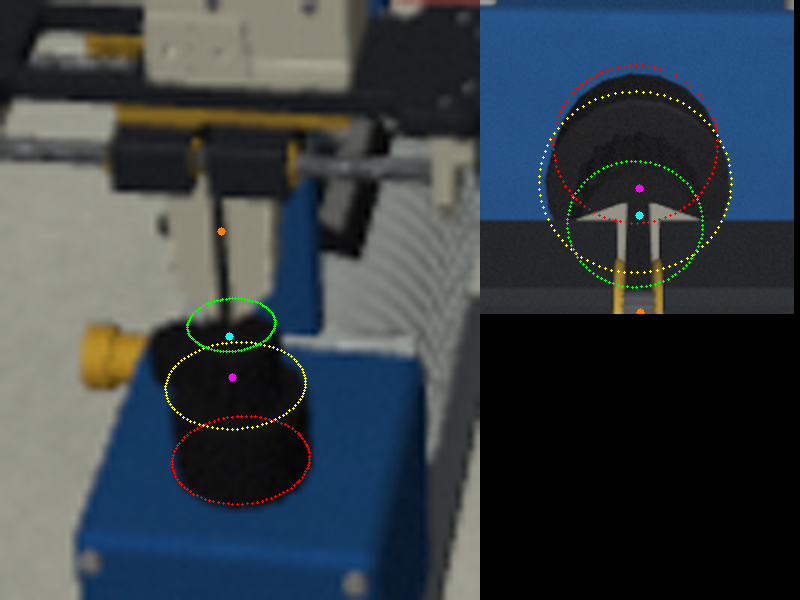

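The overlay shows the fingers visibly ending about 25–34 mm behind the reported TCP in both views, right at the cap's top (side crop row ~322). The fingers closed above the cap, so I'll open, go lower in steps and watch the force.

Call:
move_arm --motion '[{"tx": 0.003,"ty": 0,"tz": 0,"twist": 0},{"tx": 0,"ty": 0,"tz": 0,"twist": 0},{"tx": 0,"ty": 0,"tz": 0,"twist": 0},{"tx": 0,"ty": 0,"tz": 0,"twist": 0},{"tx": 0,"ty": 0,"tz": 0,"twist": 0},{"tx": 0,"ty": 0,"tz": 0,"twist": 0},{"tx": 0,"ty": 0,"tz": 0,"twist": 0},{"tx": 0,"ty": 0,"tz": 0,"twist": 0},{"tx": 0,"ty": 0,"tz": 0.008,"twist": 0},{"tx": 0,"ty": 0,"tz": 0.008,"twist": 0},{"tx": 0,"ty": 0,"tz": 0.006,"twist": 0}]' --gripper -0.1

```text
clock: 7.9
position: [0.6221, 0.0094, 0.1678]
ee_rot: [-2.065, -2.367, 0.001]
force: [0.2, -0.6, -0.6]
width: 0.548
gripper_force: 0.0
```

Call:
move_arm --motion '[{"tx": 0,"ty": 0,"tz": 0,"twist": 0},{"tx": 0,"ty": 0,"tz": 0,"twist": 0},{"tx": 0,"ty": 0,"tz": 0,"twist": 0},{"tx": 0,"ty": 0,"tz": 0,"twist": 0},{"tx": 0,"ty": 0,"tz": 0,"twist": 0},{"tx": 0,"ty": 0,"tz": 0,"twist": 0}]' --gripper 1 --squeeze 20

```text
clock: 8.5
position: [0.6227, 0.0096, 0.1692]
ee_rot: [2.065, 2.367, 0.0]
force: [-0.1, -0.6, 0.6]
width: 0.329
gripper_force: 20.0
```

Gripped at 30 mm opening, so the real fingertips are about 25 mm behind the reported TCP. Lifting the cap and carrying it over the aluminium tray.

Call:
move_arm --motion '[{"tx": 0,"ty": 0,"tz": -0.01,"twist": 0},{"tx": 0,"ty": 0,"tz": -0.03,"twist": 0},{"tx": 0,"ty": 0,"tz": -0.03,"twist": 0},{"tx": 0,"ty": 0,"tz": -0.03,"twist": 0},{"tx": 0.045,"ty": -0.0165,"tz": 0,"twist": 0},{"tx": 0.045,"ty": -0.0165,"tz": 0,"twist": 0},{"tx": 0.045,"ty": -0.0165,"tz": 0,"twist": 0},{"tx": 0.045,"ty": -0.0165,"tz": 0,"twist": 0},{"tx": 0.045,"ty": -0.0165,"tz": 0,"twist": 0},{"tx": 0.045,"ty": -0.0165,"tz": 0,"twist": 0},{"tx": 0.045,"ty": -0.0165,"tz": 0,"twist": 0},{"tx": 0.045,"ty": -0.0165,"tz": 0,"twist": 0}]'

```text
clock: 9.7
position: [0.442, 0.3499, 0.2701]
ee_rot: [2.065, 2.366, 0.002]
force: [0.6, -0.4, -0.5]
width: 0.327
gripper_force: 20.0
```

Call:
move_arm --motion '[{"tx": 0,"ty": 0,"tz": 0.04,"twist": 0},{"tx": 0,"ty": 0,"tz": 0.04,"twist": 0},{"tx": 0,"ty": 0,"tz": 0.04,"twist": 0},{"tx": 0,"ty": 0,"tz": 0.04,"twist": 0},{"tx": 0,"ty": 0,"tz": 0.03,"twist": 0},{"tx": 0,"ty": 0,"tz": 0,"twist": 0},{"tx": 0,"ty": 0,"tz": 0,"twist": 0}]'

```text
clock: 10.4
position: [0.4432, 0.3489, 0.0801]
ee_rot: [-2.065, -2.367, -0.0]
force: [0.9, 0.5, -0.3]
width: 0.327
gripper_force: 20.0
```

```bash
python3 - <<'E'
from h import *
to()
arm.get_image('side')
for r in arm.place_of('side','cap')[:2]:
    u=np.array(r['point'])*[640,480];print(r['conf'],u, onz('side',u,.05))
for r in arm.place_of('side','tray')[:2]:
    u=np.array(r['point'])*[640,480];print(r['conf'],u, onz('side',u,.0))
E
```

```text
t 10.4 p [0.4432 0.3489 0.0801] z [ 0.  0. -1.] y [0.991 0.136 0.   ] q [-0.32  0.53 -0.62  1.81  0.38  0.91 -0.98] F [ 0.9  0.5 -0.3] w 0.327 g 19.9996350472793
0.73 [335.488 434.592] [0.44504437 0.3424381  0.05      ]
0.37 [386.304 284.112] [ 0.41791762 -0.0617771   0.05      ]
0.9 [203.968 412.704] [0.7135043 0.3362681 0.       ]
```

Call:
move_arm --motion '[{"tx": 0,"ty": 0,"tz": 0.03,"twist": 0},{"tx": 0,"ty": 0,"tz": 0.022,"twist": 0},{"tx": 0,"ty": 0,"tz": 0.002,"twist": 0},{"tx": 0,"ty": 0,"tz": 0,"twist": 0}]'

```text
clock: 10.95
position: [0.4434, 0.3489, 0.0261]
ee_rot: [2.065, 2.367, 0.001]
force: [-0.1, -0.3, -0.9]
width: 0.33
gripper_force: 20.0
```

Call:
move_arm --motion '[{"tx": 0,"ty": 0,"tz": 0.002,"twist": 0},{"tx": 0,"ty": 0,"tz": 0.001,"twist": 0},{"tx": 0,"ty": 0,"tz": 0,"twist": 0}]'

```text
clock: 11.25
position: [0.444, 0.349, 0.0242]
ee_rot: [2.065, 2.366, 0.004]
force: [-1.7, -2.8, 11.7]
width: 0.332
gripper_force: 20.0
```

Contact with the tray floor. Easing off and releasing.

Call:
move_arm --motion '[{"tx": 0,"ty": 0,"tz": -0.001,"twist": 0},{"tx": 0,"ty": 0,"tz": 0,"twist": 0}]'

```text
clock: 11.45
position: [0.4438, 0.3487, 0.0243]
ee_rot: [2.065, 2.366, 0.003]
force: [1.2, -2.9, 8.1]
width: 0.337
gripper_force: 20.0
```

Call:
move_arm --motion '[{"tx": 0,"ty": 0,"tz": 0,"twist": 0},{"tx": 0,"ty": 0,"tz": 0,"twist": 0},{"tx": 0,"ty": 0,"tz": 0,"twist": 0},{"tx": 0,"ty": 0,"tz": 0,"twist": 0},{"tx": 0,"ty": 0,"tz": 0,"twist": 0},{"tx": 0,"ty": 0,"tz": -0.03,"twist": 0},{"tx": 0,"ty": 0,"tz": -0.05,"twist": 0},{"tx": 0,"ty": 0,"tz": -0.05,"twist": 0},{"tx": 0,"ty": 0,"tz": -0.05,"twist": 0},{"tx": 0,"ty": 0,"tz": -0.05,"twist": 0},{"tx": 0,"ty": 0,"tz": -0.05,"twist": 0},{"tx": 0,"ty": 0,"tz": 0,"twist": 0}]' --gripper 0

```text
clock: 12.65
position: [0.4445, 0.3513, 0.3102]
ee_rot: [2.064, 2.366, 0.017]
force: [0.1, 0.4, -0.3]
width: 0.5
gripper_force: 0.0
```

```bash
python3 - <<'E'
from h import *
to()
arm.get_image('side')
for r in arm.regions_of('side','cap')[:2]:
    ys,xs=np.nonzero(r['region']);print(r['conf'],xs.min(),xs.max(),ys.min(),ys.max())
th=np.linspace(0,6.28,60);P=np.array([proj('side',(.4435+a*np.cos(t),.349+a*np.sin(t),z)) for a,z in((.026,.004),(.026,.04),(.016,.068)) for t in th]);print(P.min(0),P.max(0))
E
```

```text
t 12.65 p [0.4445 0.3513 0.3102] z [ 0.008  0.007 -1.   ] y [0.991 0.136 0.009] q [-0.26  0.34 -0.7   1.49  0.22  1.38 -0.83] F [ 0.1  0.4 -0.3] w 0.5 g 0.0
0.84 321 351 422 463
[320.77239759 424.11318695] [350.18642943 466.07341381]
```

The cap stands upright in the tray: its region of 321–351 × 422–463 matches the model. The moves offer only a twist about tool z, so the lean has to come from the wrist running into its j6 range (2 rad) when driven high. First I'll turn so the fingers close along the pump's y.

Call:
move_arm --motion '[{"tx": 0,"ty": 0,"tz": -0.01,"twist": -0.091},{"tx": 0,"ty": 0,"tz": -0.01,"twist": -0.091},{"tx": 0,"ty": 0,"tz": -0.01,"twist": -0.091},{"tx": 0,"ty": 0,"tz": -0.01,"twist": -0.091},{"tx": 0,"ty": 0,"tz": -0.01,"twist": -0.091},{"tx": 0,"ty": 0,"tz": -0.01,"twist": -0.091},{"tx": 0,"ty": 0,"tz": -0.01,"twist": -0.091},{"tx": 0,"ty": 0,"tz": -0.01,"twist": -0.091},{"tx": 0,"ty": 0,"tz": -0.01,"twist": -0.091},{"tx": 0,"ty": 0,"tz": -0.01,"twist": -0.091},{"tx": 0,"ty": 0,"tz": -0.01,"twist": -0.091}]' --gripper 0

```text
clock: 13.85
position: [0.4429, 0.3478, 0.4114]
ee_rot: [0.225, -3.131, 0.003]
force: [0.1, 0.3, -0.0]
width: 0.499
gripper_force: 0.0
```

```bash
python3 - <<'E'
from h import *
to((.5,.07,.42))
E
```

```text
t 13.85 p [0.4429 0.3478 0.4114] z [-0.002 -0.002 -1.   ] y [-0.143  0.99  -0.002] q [-0.1   0.4  -1.03  1.26  0.34  1.66  0.66] F [ 0.1  0.3 -0. ] w 0.499 g 0.0
(0.5, 0.07, 0.42) tool shift [-0.0168 -0.2831 -0.0081]
```

Call:
move_arm --motion '[{"tx": -0.003,"ty": -0.047,"tz": 0,"twist": 0},{"tx": -0.003,"ty": -0.047,"tz": 0,"twist": 0},{"tx": -0.003,"ty": -0.047,"tz": 0,"twist": 0},{"tx": -0.003,"ty": -0.047,"tz": 0,"twist": 0},{"tx": -0.003,"ty": -0.047,"tz": 0,"twist": 0},{"tx": -0.003,"ty": -0.047,"tz": 0,"twist": 0},{"tx": 0,"ty": 0,"tz": -0.04,"twist": 0},{"tx": 0,"ty": 0,"tz": -0.04,"twist": 0},{"tx": 0,"ty": 0,"tz": -0.04,"twist": 0},{"tx": 0,"ty": 0,"tz": -0.04,"twist": 0},{"tx": 0,"ty": 0,"tz": -0.04,"twist": 0},{"tx": 0,"ty": 0,"tz": -0.04,"twist": 0}]'

```text
clock: 15.05
position: [0.5063, 0.0753, 0.5587]
ee_rot: [0.223, -3.088, 0.045]
force: [0.2, -0.4, 0.0]
width: 0.497
gripper_force: 0.0
```

```bash
python3 - <<'E'
from h import *
to()
E
```

```text
t 15.05 p [0.5063 0.0753 0.5587] z [-0.043 -0.032 -0.999] y [-0.144  0.989 -0.026] q [ 0.07  0.27 -0.52  0.95  0.16  2.    1.33] F [ 0.2 -0.4  0. ] w 0.497 g 0.0
```

Call:
move_arm --motion '[{"tx": 0,"ty": 0,"tz": -0.03,"twist": 0},{"tx": 0,"ty": 0,"tz": -0.03,"twist": 0},{"tx": 0,"ty": 0,"tz": -0.03,"twist": 0},{"tx": 0,"ty": 0,"tz": -0.03,"twist": 0}]'

```text
clock: 15.45
position: [0.5111, 0.0755, 0.5559]
ee_rot: [0.224, -3.061, 0.079]
force: [-0.5, -0.1, -0.5]
width: 0.499
gripper_force: 0.0
```

```bash
python3 - <<'E'
from h import *
to()
E
```

```text
t 15.45 p [0.5111 0.0755 0.5559] z [-0.068 -0.057 -0.996] y [-0.147  0.988 -0.046] q [-0.49  0.26  0.32  0.97 -0.04  2.    1.53] F [-0.5 -0.1 -0.5] w 0.499 g 0.0
```

Driving up only brought j6 to its stop, with a slight lean the wrong way. I'll fit a simple arm model from the logged states to see where the limits would give an outward lean.

```bash
cat > fk.py <<'E'
import numpy as np, itertools
from scipy.optimize import least_squares
from scipy.spatial.transform import Rotation as R
D=[((1.104,.434,.025,1.573,-.012,1.134,-.075),(.222,-.584,.191),(0,0,-1),(.356,-.935,0)),
((1.25,.37,-.21,1.09,.08,1.68,1.2),(.2224,-.5841,.4311),(0,0,-1),(.99,.142,0)),
((.27,.49,-.54,1.54,.27,1.18,-.19),(.623,.0067,.191),(0,0,-1),(.991,.136,0)),
((-.32,.53,-.62,1.81,.38,.91,-.98),(.4432,.3489,.0801),(0,0,-1),(.991,.136,0)),
((-.1,.4,-1.03,1.26,.34,1.66,.66),(.4429,.3478,.4114),(-.002,-.002,-1),(-.143,.99,-.002)),
((.07,.27,-.52,.95,.16,2.,1.33),(.5063,.0753,.5587),(-.043,-.032,-.999),(-.144,.989,-.026)),
((-.49,.26,.32,.97,-.04,2.,1.53),(.5111,.0755,.5559),(-.068,-.057,-.996),(-.147,.988,-.046))]
def fk(x,q,s):
    o1,h,a,b,c,o7,e0,e1,e2,l=x
    Ry=lambda t:R.from_euler('y',t);Rz=lambda t:R.from_euler('z',t)
    p=np.zeros(3);Q=Rz(s[0]*q[0]+o1);p=Q.apply([e0,l,h])
    Q=Q*Ry(q[1])*Rz(s[1]*q[2]);p=p+Q.apply([e1,0,a])
    Q=Q*Ry(q[3])*Rz(s[2]*q[4]);p=p+Q.apply([e2,0,b])
    Q=Q*Ry(q[5])*Rz(s[3]*q[6]+o7);return p+Q.apply([0,0,c]),Q.as_matrix()
def fit():
    best=None
    for s in itertools.product((1,-1),repeat=4):
        for o in(0,1.57,3.14,-1.57):
            def f(x):
                r=[]
                for q,p,z,y in D:
                    P,M=fk(x,q,s);r+=list(P-p)+list(.3*(M[:,2]-z))+list(.3*(M[:,1]-y))
                return np.array(r)
            S=least_squares(f,[0,.3,.45,.4,.3,o,0,0,0,0],max_nfev=60)
            if best is None or S.cost<best[0]:best=(S.cost,S.x,s,f(S.x))
    return best
if __name__=='__main__':
    c,x,s,r=fit();print(c,x.round(4).tolist(),s,abs(r).max(),r.reshape(-1,9)[:,:3].round(3))
    import json;json.dump([x.tolist(),s],open('fk.json','w'))
E
python3 fk.py
```

```text
0.00011759623415445427 [-0.0323, 0.3392, 0.5548, 0.4331, 0.4689, 1.5359, 0.0003, -0.0023, 0.0069, -0.0332] (-1, -1, -1, -1) 0.006261454471968581 [[-0.     0.002 -0.006]
 [-0.001 -0.004  0.001]
 [ 0.    -0.006  0.   ]
 [ 0.     0.002  0.003]
 [-0.003  0.003  0.003]
 [-0.003 -0.001  0.002]
 [-0.     0.004 -0.004]]
```

```bash
cat > sim.py <<'E'
import json,numpy as np
from fk import fk,R
from scipy.optimize import least_squares
x,s=json.load(open('fk.json'))
lo=np.array([-2.62,-.44,-1.27,.08,-1.32,.12,-2.74]);hi=np.array([2.62,2.09,1.32,2.57,4.46,2,2.74])
F=lambda q:fk(x,q,s)
def ik(q,p,M,w,reg=.003):
    def f(t):
        P,N=F(t);return np.r_[(P-p),w*R.from_matrix(M.T@N).as_rotvec(),reg*(t-q)]
    return least_squares(f,np.clip(q,lo+1e-6,hi-1e-6),bounds=(lo,hi),max_nfev=40).x
def run(q,rows,w,reset=True):
    p,M=F(q)
    for r in rows:
        if reset:p,M=F(q)
        p=p+M@np.array(r[:3])
        q=ik(q,p,M,w)
    return q
def rep(q):
    p,M=F(q);return p.round(3),M[:,2].round(3),np.round(q,2)
E
python3 - <<'E'
from sim import *
q=np.array((-.1,.4,-1.03,1.26,.34,1.66,.66))
for w in(.05,.3,1):
  for rs in(True,False):
    a=run(q,[(-.003,-.047,0)]*6+[(0,0,-.04)]*6,w,rs);b=run(a,[(0,0,-.03)]*4,w,rs);print(w,rs,*rep(a),'|',*rep(b))
E
```

```text
0.05 True [0.498 0.074 0.653] [ 0.14   0.036 -0.99 ] [ 0.06  0.15 -0.41  0.86  0.07  2.    1.42] | [0.471 0.068 0.769] [ 0.363  0.086 -0.928] [-0.03  0.01 -0.21  0.75 -0.01  2.    1.48]
0.05 False [0.5   0.074 0.653] [ 0.138  0.036 -0.99 ] [-0.01  0.15 -0.3   0.86  0.05  2.    1.43] | [0.484 0.07  0.77 ] [ 0.367  0.084 -0.926] [-0.22  0.02 -0.02  0.73 -0.01  2.    1.48]
0.3 True [0.496 0.073 0.634] [ 0.095  0.018 -0.995] [-0.54  0.13  0.39  0.92 -0.06  2.    1.53] | [0.475 0.07  0.718] [ 0.267  0.048 -0.962] [-0.9  -0.    0.66  0.87  0.01  2.    1.48]
0.3 False [0.498 0.074 0.634] [ 0.096  0.017 -0.995] [-0.55  0.14  0.4   0.92 -0.06  2.    1.53] | [0.486 0.072 0.719] [ 0.27   0.047 -0.962] [-1.25  0.01  1.05  0.86 -0.01  2.    1.52]
1 True [0.491 0.073 0.601] [ 0.023  0.006 -1.   ] [-0.51  0.16  0.36  0.97 -0.07  2.    1.54] | [0.474 0.07  0.624] [ 0.066  0.013 -0.998] [-0.67  0.1   0.51  0.99 -0.06  2.    1.54]
1 False [0.492 0.073 0.601] [ 0.023  0.006 -1.   ] [-0.51  0.16  0.36  0.97 -0.07  2.    1.54] | [0.477 0.071 0.623] [ 0.066  0.013 -0.998] [-0.64  0.11  0.49  0.98 -0.06  2.    1.54]
```

Call:
move_arm --motion '[{"tx": 0,"ty": 0,"tz": 0,"twist": 0},{"tx": 0,"ty": 0,"tz": 0,"twist": 0},{"tx": 0,"ty": 0,"tz": 0,"twist": 0}]'

```text
clock: 15.75
position: [0.5109, 0.0762, 0.5573]
ee_rot: [0.227, -3.063, 0.077]
force: [-0.2, -0.3, 0.8]
width: 0.499
gripper_force: 0.0
```

```bash
python3 - <<'E'
from h import *
to()
E
```

```text
t 15.75 p [0.5109 0.0762 0.5573] z [-0.065 -0.055 -0.996] y [-0.149  0.988 -0.044] q [-0.48  0.26  0.3   0.97 -0.04  2.    1.53] F [-0.2 -0.3  0.8] w 0.499 g 0.0
```

Call:
move_arm --motion '[{"tx": -0.04,"ty": 0,"tz": 0,"twist": 0},{"tx": -0.04,"ty": 0,"tz": 0,"twist": 0},{"tx": -0.04,"ty": 0,"tz": 0,"twist": 0}]'

```text
clock: 16.05
position: [0.6234, 0.0905, 0.5284]
ee_rot: [0.227, -3.092, 0.072]
force: [0.0, 0.4, 0.2]
width: 0.499
gripper_force: 0.0
```

```bash
python3 - <<'E'
from h import *
to()
E
```

```text
t 16.05 p [0.6234 0.0905 0.5284] z [-0.037 -0.049 -0.998] y [-0.147  0.988 -0.043] q [-0.42  0.47  0.37  0.74 -0.13  2.    1.59] F [0.  0.4 0.2] w 0.499 g 0.0
```

```bash
cat > dls.py <<'E'
from sim import *
V=.7*np.array([2.22,2.22,3.01,3.01,3.14,3.14,3.14])
def jac(q,w):
    p,M=F(q);J=np.zeros((6,7))
    for i in range(7):
        d=q.copy();d[i]+=1e-5;P,N=F(d);J[:3,i]=(P-p)/1e-5;J[3:,i]=w*R.from_matrix(N@M.T).as_rotvec()/1e-5
    return J
def row(q,p,M,w,lam,n,lock=False,vlim=True):
    q0=q.copy()
    for _ in range(n):
        P,N=F(q);e=np.r_[p-P,w*R.from_matrix(M@N.T).as_rotvec()]
        if np.linalg.norm(e)<1e-5:break
        J=jac(q,w)
        dq=J.T@np.linalg.solve(J@J.T+lam**2*np.eye(6),e)
        if lock:
            bad=((q>=hi-1e-9)&(dq>0))|((q<=lo+1e-9)&(dq<0))
            J[:,bad]=0;dq=J.T@np.linalg.solve(J@J.T+lam**2*np.eye(6),e)
        q=np.clip(q+dq,lo,hi)
    if vlim:
        k=max(1,np.max(abs(q-q0)/(V*.1)));q=q0+(q-q0)/k
    return q
def go(q,rows,w=1,lam=.05,n=20,reset=True,lock=False):
    p,M=F(q)
    for r in rows:
        if reset:p,M=F(q)
        p=p+M@np.array(r[:3])
        if len(r)>3:M=M@R.from_euler('z',r[3]*np.pi/2).as_matrix()
        q=row(q,p,M,w,lam,n,lock)
    return q
E
python3 - <<'E'
from dls import *
q=np.array((-.1,.4,-1.03,1.26,.34,1.66,.66))
for w in(.2,1):
 for lam in(.01,.1):
  for n in(1,5,50):
   for rs in(True,False):
    for lk in (False,True):
     a=go(q,[(-.003,-.047,0)]*6+[(0,0,-.04)]*6,w,lam,n,rs,lk);b=go(a,[(0,0,-.03)]*4,w,lam,n,rs,lk);c=go(b,[(-.04,0,0)]*3,w,lam,n,rs,lk)
     f=lambda q:' '.join(str(v.tolist()) for v in (F(q)[0].round(2),F(q)[1][:2,2].round(2),q[[0,2]].round(1)))
     print(w,lam,n,int(rs),int(lk),f(a),'|',f(b),'|',f(c))
E
```

```text
0.2 0.01 1 1 0 [0.56, 0.11, 0.66] [0.18, 0.1] [0.3, -1.0] | [0.67, 0.16, 0.83] [0.49, 0.26] [-0.0, -0.9] | [0.75, 0.29, 0.71] [0.45, 0.07] [-0.5, -0.7]
0.2 0.01 1 1 1 [0.51, 0.09, 0.63] [0.1, 0.05] [0.3, -0.8] | [0.49, 0.08, 0.72] [0.26, 0.11] [-0.0, -0.2] | [0.6, 0.1, 0.75] [0.34, 0.12] [-0.2, -0.1]
0.2 0.01 1 0 0 [0.6, 0.13, 0.67] [0.22, 0.12] [0.2, -1.0] | [0.73, 0.22, 0.78] [0.49, 0.17] [-0.3, -0.8] | [0.79, 0.38, 0.53] [0.39, -0.23] [-0.7, -0.5]
0.2 0.01 1 0 1 [0.5, 0.07, 0.6] [0.04, 0.02] [0.2, -0.6] | [0.49, 0.07, 0.71] [0.24, 0.06] [-0.4, 0.2] | [0.6, 0.08, 0.73] [0.32, 0.07] [-0.3, 0.2]
0.2 0.01 5 1 0 [0.61, 0.12, 0.68] [0.24, 0.12] [0.2, -0.9] | [0.74, 0.21, 0.78] [0.51, 0.14] [-0.3, -0.6] | [0.82, 0.34, 0.41] [0.24, -0.27] [-0.6, -0.3]
0.2 0.01 5 1 1 [0.5, 0.08, 0.57] [-0.02, -0.03] [0.1, -0.5] | [0.51, 0.08, 0.59] [0.02, -0.04] [-0.5, 0.3] | [0.62, 0.1, 0.59] [0.09, -0.03] [-0.4, 0.3]
0.2 0.01 5 0 0 [0.62, 0.13, 0.68] [0.25, 0.12] [0.1, -0.9] | [0.77, 0.24, 0.7] [0.45, 0.03] [-0.4, -0.4] | [0.87, 0.23, 0.53] [0.39, -0.26] [-0.5, -0.1]
0.2 0.01 5 0 1 [0.5, 0.08, 0.57] [-0.
[... 5402 characters left out ...]
.2, -0.6] | [0.48, 0.07, 0.62] [0.06, 0.02] [-0.2, -0.1] | [0.59, 0.09, 0.6] [0.07, 0.02] [-0.2, 0.0]
1 0.1 50 1 0 [0.57, 0.1, 0.64] [0.15, 0.06] [0.1, -0.6] | [0.68, 0.13, 0.8] [0.47, 0.15] [-0.2, -0.1] | [0.77, 0.14, 0.75] [0.47, 0.16] [-0.2, 0.1]
1 0.1 50 1 1 [0.5, 0.08, 0.57] [-0.03, -0.02] [0.1, -0.5] | [0.49, 0.08, 0.58] [-0.02, -0.03] [-0.5, 0.3] | [0.6, 0.09, 0.55] [-0.01, -0.03] [-0.4, 0.3]
1 0.1 50 0 0 [0.56, 0.09, 0.63] [0.12, 0.05] [0.1, -0.6] | [0.69, 0.12, 0.81] [0.5, 0.13] [-0.3, 0.2] | [0.76, 0.12, 0.77] [0.5, 0.15] [-0.2, 0.6]
1 0.1 50 0 1 [0.5, 0.08, 0.57] [-0.02, -0.02] [0.1, -0.5] | [0.49, 0.08, 0.59] [-0.0, -0.03] [-0.5, 0.3] | [0.6, 0.09, 0.56] [0.01, -0.03] [-0.4, 0.3]
```

The simulation with clamped joints (w≈1, λ≈0.01) reproduces the observed behaviour closely. I'll search it for pushes that build an outward lean.

```bash
cat > srch.py <<'E'
from dls import *
q0=np.array((-.42,.47,.37,.74,-.13,2.,1.59))
ex=np.array([np.cos(.136),np.sin(.136),0])
def tr(q,rows,w,n):
    for r in rows:
        q=go(q,[r],w,.01,n,True,True)
        yield q
if __name__=='__main__':
    print(rep(q0))
    for dx,dz in((-1,0),(-1,-1),(0,-1),(1,-1),(-1,-.4),(-1,.4),(-.4,-1),(1,0)):
        k=.045/np.hypot(dx,dz)
        for w,n in((1,5),(.5,5),(1,20)):
            L=list(tr(q0,[(dx*k,0,dz*k)]*24,w,n))
            print(dx,dz,w,n,*[(F(q)[0].round(2).tolist(),F(q)[1][:2,2].round(2).tolist()) for q in L[7::8]],L[-1].round(1))
E
python3 srch.py
```

```text
(array([0.625, 0.09 , 0.522]), array([-0.041, -0.049, -0.998]), array([-0.42,  0.47,  0.37,  0.74, -0.13,  2.  ,  1.59]))
-1 0 1 5 ([0.77, 0.11, 0.59], [0.21, 0.04]) ([0.87, 0.13, 0.54], [0.27, 0.09]) ([0.87, 0.12, 0.55], [0.28, 0.09]) [-0.2  0.8  1.3  0.1 -1.3  2.   1.5]
-1 0 0.5 5 ([0.86, 0.13, 0.5], [0.21, -0.0]) ([0.87, 0.18, 0.5], [0.23, 0.09]) ([0.86, 0.19, 0.52], [0.24, 0.1]) [-0.3  0.9  1.3  0.1 -1.3  2.   1.5]
-1 0 1 20 ([0.85, 0.11, 0.56], [0.28, 0.07]) ([0.86, 0.1, 0.56], [0.29, 0.09]) ([0.86, 0.1, 0.57], [0.3, 0.09]) [-0.2  0.8  1.3  0.1 -1.3  2.   1.5]
-1 -1 1 5 ([0.68, 0.06, 0.7], [0.3, 0.2]) ([0.69, 0.01, 0.81], [0.49, 0.24]) ([0.67, -0.04, 0.88], [0.61, 0.24]) [ 0.3  0.4 -0.2  0.1 -0.3  2.   1.4]
-1 -1 0.5 5 ([0.69, 0.09, 0.7], [0.33, 0.11]) ([0.72, 0.07, 0.85], [0.59, 0.14]) ([0.62, 0.03, 0.98], [0.75, 0.14]) [-0.2  0.3  1.3  0.1 -1.3  2.   1.5]
-1 -1 1 20 ([0.72, 0.0, 0.79], [0.48, 0.3]) ([0.69, -0.08, 0.88], [0.64, 0.29]) ([0.62, -0.15, 0.95], [0.73, 0.27]) [ 0.7  0.4  0.3  0.1 -1.1  2.   1.4]
0 -1 1 5 ([0.58, 0.07, 0.73], [0.3, 0.13]) ([0.48, 0.04, 0.79], [0.4, 0.
[... 2003 characters left out ...]
6]) ([0.46, 0.01, 1.03], [0.78, 0.18]) [ 1.   0.1 -1.   0.2 -0.1  2.   1.5]
-0.4 -1 1 20 ([0.62, -0.03, 0.78], [0.42, 0.29]) ([0.52, -0.13, 0.95], [0.7, 0.32]) ([0.57, -0.03, 0.95], [0.68, 0.17]) [ 0.4  0.2 -0.5  0.2 -0.1  2.   1.3]
1 0 1 5 ([0.27, 0.03, 0.54], [-0.04, -0.05]) ([0.14, 0.0, 0.52], [-0.08, -0.04]) ([0.02, 0.09, 0.46], [-0.2, -0.13]) [-0.6 -0.4 -0.2  1.8 -0.2  2.   0.9]
1 0 0.5 5 ([0.27, 0.03, 0.54], [-0.04, -0.05]) ([0.14, 0.01, 0.52], [-0.09, -0.05]) ([0.04, 0.08, 0.47], [-0.14, -0.16]) [-0.8 -0.4 -0.2  1.8 -0.1  2.   0.7]
1 0 1 20 ([0.27, 0.03, 0.54], [-0.04, -0.05]) ([0.12, 0.03, 0.5], [-0.09, -0.08]) ([0.01, 0.08, 0.46], [-0.17, -0.17]) [-0.8 -0.4 -0.2  1.8 -0.1  2.   0.7]
```

Pushing out and up (−tx, −tz) builds the wanted lean.

Call:
move_arm --motion '[{"tx": -0.025,"ty": 0,"tz": -0.038,"twist": 0},{"tx": -0.025,"ty": 0,"tz": -0.038,"twist": 0},{"tx": -0.025,"ty": 0,"tz": -0.038,"twist": 0},{"tx": -0.025,"ty": 0,"tz": -0.038,"twist": 0},{"tx": -0.025,"ty": 0,"tz": -0.038,"twist": 0},{"tx": -0.025,"ty": 0,"tz": -0.038,"twist": 0},{"tx": -0.025,"ty": 0,"tz": -0.038,"twist": 0},{"tx": -0.025,"ty": 0,"tz": -0.038,"twist": 0}]'

```text
clock: 16.85
position: [0.6937, 0.1073, 0.6331]
ee_rot: [-0.22, 2.892, -0.043]
force: [0.2, -0.3, -0.2]
width: 0.501
gripper_force: 0.0
```

```bash
python3 - <<'E'
from h import *
to()
E
```

```text
t 16.85 p [0.6937 0.1073 0.6331] z [ 0.24  -0.011 -0.971] y [-0.146  0.988 -0.047] q [-0.39  0.51  0.44  0.42 -0.21  2.    1.58] F [ 0.2 -0.3 -0.2] w 0.501 g 0.0
```

Call:
move_arm --motion '[{"tx": -0.02,"ty": 0,"tz": -0.044,"twist": 0},{"tx": -0.02,"ty": 0,"tz": -0.044,"twist": 0},{"tx": -0.02,"ty": 0,"tz": -0.044,"twist": 0},{"tx": -0.02,"ty": 0,"tz": -0.044,"twist": 0},{"tx": -0.02,"ty": 0,"tz": -0.044,"twist": 0},{"tx": -0.02,"ty": 0,"tz": -0.044,"twist": 0},{"tx": -0.02,"ty": 0,"tz": -0.044,"twist": 0}]'

```text
clock: 17.55
position: [0.6394, 0.1102, 0.7748]
ee_rot: [-0.212, 2.647, -0.022]
force: [-0.1, 1.1, -1.1]
width: 0.505
gripper_force: 0.0
```

```bash
python3 - <<'E'
from h import *
to()
E
```

```text
t 17.55 p [0.6394 0.1102 0.7748] z [ 0.467  0.022 -0.884] y [-0.146  0.988 -0.053] q [-0.5   0.37  0.6   0.32 -0.26  2.    1.58] F [-0.1  1.1 -1.1] w 0.505 g 0.0
```

Call:
move_arm --motion '[{"tx": -0.02,"ty": 0,"tz": -0.044,"twist": 0},{"tx": -0.02,"ty": 0,"tz": -0.044,"twist": 0},{"tx": -0.02,"ty": 0,"tz": -0.044,"twist": 0},{"tx": 0,"ty": 0,"tz": 0,"twist": 0}]'

```text
clock: 17.95
position: [0.5998, 0.1076, 0.8356]
ee_rot: [-0.207, 2.541, -0.011]
force: [-0.3, -0.0, 0.9]
width: 0.499
gripper_force: 0.0
```

```bash
python3 - <<'E'
from h import *
to()
from dls import *
p=np.array([.622,.006,0]);ex=np.array([np.cos(.136),np.sin(.136),0]);ey=np.array([-ex[1],ex[0],0])
print('pump origin if cap right',p-.125*ey)
im=snap('top','top3')
E
```

```text
t 17.95 p [0.5998 0.1076 0.8356] z [ 0.557  0.037 -0.83 ] y [-0.145  0.988 -0.053] q [-0.58  0.3   0.69  0.29 -0.26  2.    1.57] F [-0.3 -0.   0.9] w 0.499 g 0.0
pump origin if cap right [ 0.63894764 -0.11784578  0.        ]
```

Lean is 34° with azimuth near the pump's +x. Next I'll work out the approach and check in the model that the arm keeps the lean down there.

```bash
cat > bat.py <<'E'
from h import *
yaw=.136;O=np.array([.639,-.118,0]);Rp=R.from_euler('z',yaw)
W=lambda P:Rp.apply(np.array(P))+O
piv=np.array([.010,-.065,.165]);n=np.array([-np.sin(.63),0,np.cos(.63)])
def bat(r,sw):
    a=sw-.35;return W(piv+r*(np.cos(a)*n+np.sin(a)*np.array([0,1,0])))
E
python3 - <<'E'
from bat import *
s=arm.observe();zt=R.from_rotvec(s['ee_rot']).as_matrix()[:,2]
P=bat(.06,0);print('P60',P.round(4),'top px',proj('top',P),'side px',proj('side',P),'on',bat(.06,.7).round(4))
pre=P-.09*zt;pre2=P-.14*zt
to(pre2,pre,P+.042*zt)
from dls import *
q=np.array(s['joints']);M=R.from_rotvec(s['ee_rot']).as_matrix()
for tgt in(pre2,pre,P+.042*zt,bat(.069,.35)+.042*zt,bat(.06,.7)+.042*zt):
    p,N=F(q);d=N.T@(tgt-p)
    k=int(np.ceil(np.linalg.norm(d)/.045));q=go(q,[tuple(d/k)]*k,1,.01,10,True,True);print(*rep(q),np.linalg.norm(F(q)[0]-tgt).round(4))
E
```

```text
P60 [ 0.6276 -0.2059  0.2105] top px [405.5972211  201.16091778] side px [317.2070693  186.52489751] on [ 0.622  -0.1652  0.2105]
t 18.0 p [0.6011 0.1081 0.8333] z [ 0.553  0.037 -0.832] y [-0.145  0.988 -0.053] q [-0.58  0.3   0.68  0.29 -0.26  2.    1.57] F [-0.3 -0.1 -0.3] w 0.506 g 0.0
[ 0.55014431 -0.2110434   0.32704462] tool shift [ 0.3693 -0.2808  0.3814]
[ 0.57781094 -0.20921716  0.28543666] tool shift [ 0.3693 -0.2808  0.4314]
[ 0.65085086 -0.2043959   0.17559166] tool shift [ 0.3693 -0.2808  0.5634]Traceback (most recent call last):
  File "<stdin>", line 7, in <module>
TypeError: list indices must be integers or slices, not str
```

```bash
python3 - <<'E'
from bat import *
st=arm.observe();zt=R.from_rotvec(st['ee_rot']).as_matrix()[:,2]
P=bat(.06,0)
pre=P-.09*zt;pre2=P-.14*zt
from dls import *
q=np.array(st['joints'])
for tgt in(pre2,pre,P+.042*zt,bat(.069,.35)+.042*zt,bat(.06,.7)+.042*zt):
    p,N=F(q);d=N.T@(tgt-p)
    k=int(np.ceil(np.linalg.norm(d)/.045));q=go(q,[tuple(d/k)]*k,1,.01,10,True,True);print(*rep(q),np.linalg.norm(F(q)[0]-tgt).round(4))
E
```

```text
[ 0.554 -0.19   0.357] [ 0.559  0.019 -0.829] [-0.89 -0.44  0.98  2.05  0.34  0.77  1.7 ] 0.037
[ 0.578 -0.209  0.285] [ 0.559  0.019 -0.829] [-1.09 -0.4   1.29  2.12  0.35  0.58  1.77] 0.0
[ 0.609 -0.213  0.266] [ 0.574 -0.105 -0.812] [-1.3  -0.44  1.32  2.18  0.88  0.57  1.24] 0.1004
[ 0.668 -0.131  0.289] [ 0.679 -0.143 -0.72 ] [-1.54 -0.44  1.29  2.26  1.36  0.62  0.7 ] 0.1197
[ 0.603 -0.152  0.223] [ 0.678 -0.142 -0.721] [-1.44 -0.44  1.32  2.47  1.69  0.52  0.4 ] 0.0645
```

```bash
cat > wp.py <<'E'
from bat import *
import dls
from dls import F,go,rep
from multiprocessing import Pool
st=arm.observe() if __name__=='__main__' else None
def follow(q,tgts,n=10):
    N=1;err=0
    for t in tgts:
        p,M=F(q);d=M.T@(t-p);k=max(1,int(np.ceil(np.linalg.norm(d)/.045)));N+=k
        q=go(q,[tuple(d/k)]*k,1,.01,n,True,True);err=max(err,np.linalg.norm(F(q)[0]-t))
    return q,err,N
def one(a):
    q,w=a
    Q,e,N=follow(q,w)
    p,M=F(Q);zt=M[:,2];P=bat(.06,0)
    Q1,e1,n1=follow(Q,[P-.10*zt]);zt=F(Q1)[1][:,2]
    Q2,e2,n2=follow(Q1,[P+.042*zt]);Q3,e3,n3=follow(Q2,[bat(.069,.35)+.042*zt,bat(.069,.7)+.042*zt])
    return e+e1*5+(e2+e3)*10,(e,e1,e2,e3),w,N+n1,Q2,F(Q2)[1][:,2],F(Q3)[1][:,2]
if __name__=='__main__':
    q=np.array(st['joints']);rng=np.random.default_rng(1)
    box=lambda:rng.uniform([.35,-.5,.42],[.75,.45,.85])
    C=[(q,[box() for _ in range(i%3)]) for i in range(150)]
    with Pool() as pool: r=pool.map(one,C)
    r.sort(key=lambda t:t[0])
    for t in r[:6]: print(round(t[0],3),np.round(t[1],3),[w.round(2).tolist() for w in t[2]],t[3],t[4].round(2),t[5].round(2),t[6].round(2))
E
time OPENBLAS_NUM_THREADS=1 timeout 500 python3 wp.py
```

```text
0.108 [0.108 0.    0.    0.   ] [[0.58, -0.35, 0.83], [0.41, -0.02, 0.48]] 30 [ 0.4   0.27 -0.02  2.06 -0.66  0.37  2.69] [ 0.53  0.01 -0.85] [ 0.53  0.01 -0.85]
0.115 [0.114 0.    0.    0.   ] [[0.68, -0.44, 0.77], [0.42, -0.14, 0.56]] 32 [ 0.7   0.3  -0.38  2.05 -0.37  0.32  2.45] [ 0.53  0.01 -0.84] [ 0.53  0.01 -0.84]
0.153 [0.137 0.    0.002 0.   ] [[0.35, -0.25, 0.6], [0.39, 0.1, 0.58]] 30 [ 0.74  0.3  -0.38  2.09 -0.65  0.28  2.74] [ 0.58  0.03 -0.82] [ 0.58  0.03 -0.82]
0.183 [0.138 0.009 0.    0.   ] [[0.46, -0.35, 0.84]] 25 [ 0.37  0.26  0.02  2.07 -0.69  0.37  2.72] [ 0.53  0.01 -0.85] [ 0.53  0.01 -0.85]
0.244 [0.243 0.    0.    0.   ] [[0.36, -0.44, 0.83], [0.61, 0.4, 0.57]] 47 [ 0.53  0.28 -0.22  2.03 -0.31  0.36  2.35] [ 0.5  -0.01 -0.87] [ 0.5  -0.01 -0.87]
0.307 [0.103 0.001 0.02  0.   ] [[0.43, -0.42, 0.79]] 27 [ 0.36  0.22  0.05  2.09 -0.7   0.39  2.74] [ 0.54  0.01 -0.84] [ 0.54  0.01 -0.84]
real	0m6.453s
user	0m21.768s
sys	0m0.135s
```

Call:
move_arm --motion '[{"tx": 0.004,"ty": -0.046,"tz": 0.006,"twist": 0},{"tx": 0.004,"ty": -0.046,"tz": 0.006,"twist": 0},{"tx": 0.004,"ty": -0.046,"tz": 0.006,"twist": 0},{"tx": 0.004,"ty": -0.046,"tz": 0.006,"twist": 0},{"tx": 0.004,"ty": -0.046,"tz": 0.006,"twist": 0},{"tx": 0.004,"ty": -0.046,"tz": 0.006,"twist": 0},{"tx": 0.004,"ty": -0.046,"tz": 0.006,"twist": 0},{"tx": 0.004,"ty": -0.046,"tz": 0.006,"twist": 0},{"tx": 0.004,"ty": -0.046,"tz": 0.006,"twist": 0},{"tx": 0.004,"ty": -0.046,"tz": 0.006,"twist": 0},{"tx": 0.004,"ty": -0.046,"tz": 0.006,"twist": 0},{"tx": 0.004,"ty": -0.046,"tz": 0.006,"twist": 0}]'

```text
clock: 19.2
position: [0.6562, -0.3982, 0.7361]
ee_rot: [-0.177, 2.523, -0.046]
force: [0.0, 0.9, -0.1]
width: 0.498
gripper_force: 0.0
```

```bash
sed -i 's/box() for _ in range(i%3)/box() for _ in range(i%2 if i<80 else 2)/' wp.py; python3 - <<'E'
from h import *
to((.42,-.14,.56))
E
OPENBLAS_NUM_THREADS=1 timeout 500 python3 wp.py
```

```text
t 19.2 p [ 0.6562 -0.3982  0.7361] z [ 0.575  0.007 -0.818] y [-0.117  0.99  -0.073] q [ 0.63  0.62  0.96  0.09 -1.31  1.96  2.18] F [ 0.   0.9 -0.1] w 0.498 g 0.0
(0.42, -0.14, 0.56) tool shift [0.2562 0.2962 0.0101]
0.082 [0.082 0.    0.    0.   ] [[0.39, -0.3, 0.85], [0.64, 0.32, 0.44]] 41 [ 0.55  0.27 -0.19  2.11 -0.72  0.27  2.74] [ 0.57 -0.   -0.82] [ 0.57 -0.   -0.82]
0.13 [0.063 0.013 0.    0.   ] [[0.46, -0.35, 0.84]] 21 [ 0.6   0.27 -0.24  2.11 -0.7   0.26  2.72] [ 0.57 -0.   -0.82] [ 0.57 -0.   -0.82]
0.157 [0.157 0.    0.    0.   ] [[0.5, -0.44, 0.7], [0.37, -0.44, 0.45]] 23 [ 0.75  0.29 -0.42  2.09 -0.49  0.24  2.51] [ 0.57  0.   -0.82] [ 0.57  0.   -0.82]
0.18 [0.02  0.004 0.014 0.   ] [[0.43, -0.42, 0.79]] 22 [ 0.52  0.23 -0.16  2.12 -0.72  0.28  2.74] [ 0.57 -0.02 -0.82] [ 0.57 -0.02 -0.82]
0.346 [0.031 0.    0.031 0.   ] [[0.46, -0.49, 0.7]] 20 [ 0.45  0.19 -0.06  2.13 -0.72  0.32  2.74] [ 0.58 -0.02 -0.82] [ 0.58 -0.02 -0.82]
0.368 [0.147 0.002 0.021 0.   ] [[0.38, -0.45, 0.51], [0.41, 0.43, 0.42]] 46 [ 0.22  0.2   0.19  2.12 -0.75  0.36  2.73] [ 0.55 -0.02 -0.83] [ 0.55 -0.02 -0.83]
```

Call:
move_arm --motion '[{"tx": 0.038,"ty": -0.005,"tz": -0.015,"twist": 0},{"tx": 0.038,"ty": -0.005,"tz": -0.015,"twist": 0},{"tx": 0.038,"ty": -0.005,"tz": -0.015,"twist": 0},{"tx": 0.038,"ty": -0.005,"tz": -0.015,"twist": 0},{"tx": 0.035,"ty": 0.005,"tz": 0.018,"twist": 0},{"tx": 0.035,"ty": 0.005,"tz": 0.018,"twist": 0},{"tx": 0.035,"ty": 0.005,"tz": 0.018,"twist": 0},{"tx": 0.035,"ty": 0.005,"tz": 0.018,"twist": 0},{"tx": 0.035,"ty": 0.005,"tz": 0.018,"twist": 0},{"tx": 0.035,"ty": 0.005,"tz": 0.018,"twist": 0},{"tx": 0,"ty": 0,"tz": 0,"twist": 0}]'

```text
clock: 20.3
position: [0.4515, -0.4384, 0.5657]
ee_rot: [-0.168, 2.513, -0.015]
force: [-0.7, -0.1, -0.8]
width: 0.496
gripper_force: 0.0
```

```bash
python3 - <<'E'
from bat import *
st=arm.observe();zt=R.from_rotvec(st['ee_rot']).as_matrix()[:,2];to(bat(.06,0)-.10*zt)
E
OPENBLAS_NUM_THREADS=1 timeout 500 python3 wp.py
```

```text
t 20.3 p [ 0.4515 -0.4384  0.5657] z [ 0.583  0.028 -0.812] y [-0.117  0.992 -0.05 ] q [ 0.86  0.12  0.19  1.28 -0.57  1.44  2.74] F [-0.7 -0.1 -0.8] w 0.496 g 0.0
[ 0.56934342 -0.20872633  0.29176476] tool shift [0.036  0.2276 0.2976]
0.0 [0. 0. 0. 0.] [[0.63, -0.02, 0.45], [0.55, -0.3, 0.48]] 25 [ 0.68  0.28 -0.33  2.11 -0.71  0.25  2.74] [ 0.58  0.01 -0.81] [ 0.58  0.01 -0.81]
0.0 [0. 0. 0. 0.] [[0.43, -0.27, 0.63], [0.56, -0.04, 0.65]] 22 [ 0.68  0.28 -0.33  2.11 -0.71  0.25  2.74] [ 0.58  0.01 -0.81] [ 0.58  0.01 -0.81]
0.0 [0. 0. 0. 0.] [[0.47, -0.41, 0.74], [0.61, 0.08, 0.43]] 28 [ 0.69  0.28 -0.34  2.11 -0.7   0.25  2.73] [ 0.58  0.01 -0.81] [ 0.58  0.01 -0.81]
0.0 [0. 0. 0. 0.] [[0.52, 0.13, 0.62]] 26 [ 0.69  0.28 -0.34  2.11 -0.7   0.25  2.73] [ 0.58  0.01 -0.81] [ 0.58  0.01 -0.81]
0.0 [0. 0. 0. 0.] [[0.63, -0.38, 0.58]] 14 [ 0.68  0.28 -0.33  2.11 -0.71  0.25  2.74] [ 0.58  0.01 -0.81] [ 0.58  0.01 -0.81]
0.0 [0. 0. 0. 0.] [[0.69, 0.33, 0.62]] 35 [ 0.68  0.28 -0.33  2.11 -0.71  0.25  2.74] [ 0.58  0.01 -0.81] [ 0.58  0.01 -0.81]
```

Call:
move_arm --motion '[{"tx": 0.004,"ty": 0.025,"tz": 0.033,"twist": 0},{"tx": 0.004,"ty": 0.025,"tz": 0.033,"twist": 0},{"tx": 0.004,"ty": 0.025,"tz": 0.033,"twist": 0},{"tx": 0.004,"ty": 0.025,"tz": 0.033,"twist": 0},{"tx": 0.004,"ty": 0.025,"tz": 0.033,"twist": 0},{"tx": 0.004,"ty": 0.025,"tz": 0.033,"twist": 0},{"tx": 0.004,"ty": 0.025,"tz": 0.033,"twist": 0},{"tx": 0.004,"ty": 0.025,"tz": 0.033,"twist": 0},{"tx": 0.004,"ty": 0.025,"tz": 0.033,"twist": 0},{"tx": 0,"ty": 0,"tz": 0,"twist": 0},{"tx": 0,"ty": 0,"tz": 0,"twist": 0}]'

```text
clock: 21.4
position: [0.572, -0.2102, 0.2939]
ee_rot: [-0.175, 2.512, -0.017]
force: [0.3, -0.0, 0.5]
width: 0.502
gripper_force: 0.0
```

```bash
python3 - <<'E'
from bat import *
w=snap('wrist');o=w.copy()
to(bat(.06,0),bat(.06,0)-.10*R.from_rotvec(arm.observe()['ee_rot']).as_matrix()[:,2])
for q in('bat_head','switch_pivot','handle'):
    for r in arm.place_of('wrist',q)[:2]: print(q,round(r['conf'],2),(np.array(r['point'])*[640,480]).round(1))
for r_,c in((.0,(255,0,0)),(.032,(255,255,0)),(.058,(0,255,0)),(.072,(255,0,255))):
    u=proj('wrist',bat(r_,0));print(r_,u.round(1));cv2.circle(o,tuple(int(v) for v in u),3,c,-1)
u=proj('wrist',W((0,-.065,.291)));print('handle',u);cv2.circle(o,tuple(int(v) for v in u),3,(0,255,255),-1)
S=snap('side');a=cv2.resize(S[140:230,270:350],(320,360),interpolation=cv2.INTER_CUBIC)
k=np.zeros((480,800,3),np.uint8);k[:360,:480]=cv2.resize(o,(480,360));k[:360,480:]=a
cv2.imwrite('pics/ov2.png',k[:,:,::-1]);snap('top')
for c in('side','top'):
  for r in arm.place_of(c,'bat_head')[:1]: print(c,r['conf'],np.array(r['point'])*[640,480],proj(c,bat(.058,0)))
E
```

```text
t 21.45 p [ 0.5721 -0.2115  0.2951] z [ 0.585  0.027 -0.811] y [-0.12   0.991 -0.054] q [ 0.54  0.05 -0.09  2.02 -0.53  0.57  2.54] F [ 1.2 -0.3  0.1] w 0.498 g 0.0
[ 0.62761089 -0.20592994  0.21054234] tool shift [0.0041 0.0034 0.1011]
[ 0.56912134 -0.20859768  0.29160932] tool shift [0.0041 0.0034 0.0011]
bat_head 0.67 [318.4 221.5]
switch_pivot 0.92 [343.3 205.7]
handle 0.93 [341.8 335.9]
0.0 [349.8 205.6]
0.032 [336.7 212.3]
0.058 [324.3 218.7]
0.072 [316.9 222.6]
handle [349.90709676 337.35764831]
side 0.62 [320.384 189.504] [316.75632318 187.15438742]
top 0.67 [406.784 200.88 ] [405.13038277 200.81585061]
```

View pics/ov2.png

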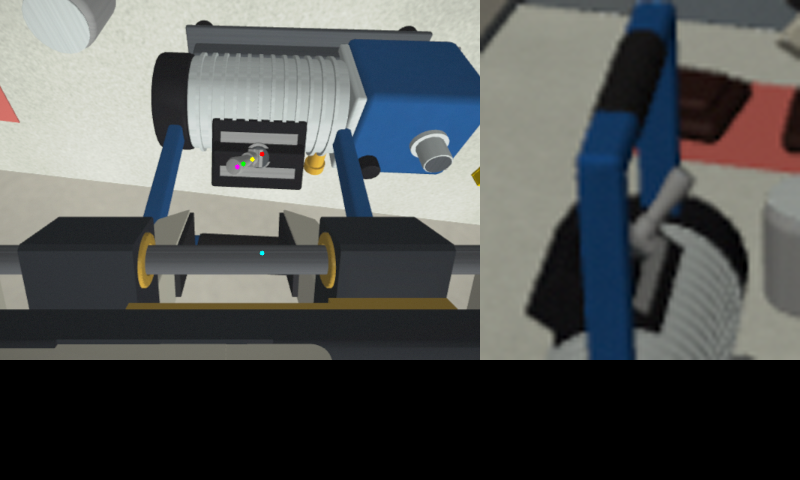

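The overlay dots lie along the bat, about 6 px (4 mm) too far right (+y), consistent with the detections (bat head 318,221; pivot 343,206). So the tool axis already runs through the bat. I'll advance along it in two steps.

Call:
move_arm --motion '[{"tx": 0.002,"ty": -0.001,"tz": 0.03,"twist": 0},{"tx": 0,"ty": 0,"tz": 0.03,"twist": 0},{"tx": 0,"ty": 0,"tz": 0.03,"twist": 0},{"tx": 0,"ty": 0,"tz": 0.02,"twist": 0},{"tx": 0,"ty": 0,"tz": 0,"twist": 0}]'

```text
clock: 22.3
position: [0.6343, -0.2087, 0.2018]
ee_rot: [-0.174, 2.513, -0.016]
force: [-0.6, -0.2, -0.8]
width: 0.504
gripper_force: 0.0
```

```bash
sed -i 's/O=np.array(\[.639,-.118,0\])/O=np.array([.6395,-.122,0])/' bat.py; python3 - <<'E'
from bat import *
to(bat(.06,0))
E
```

```text
t 22.3 p [ 0.6343 -0.2087  0.2018] z [ 0.582  0.028 -0.813] y [-0.121  0.991 -0.052] q [ 0.53  0.25 -0.16  2.04 -0.64  0.34  2.64] F [-0.6 -0.2 -0.8] w 0.504 g 0.0
[ 0.62811089 -0.20992994  0.21054234] tool shift [ 0.     -0.0009 -0.0107]
```

Call:
move_arm --motion '[{"tx": 0,"ty": 0,"tz": 0.015,"twist": 0},{"tx": 0,"ty": 0,"tz": 0.01,"twist": 0},{"tx": 0,"ty": 0,"tz": 0.005,"twist": 0},{"tx": 0,"ty": 0,"tz": 0,"twist": 0}]'

```text
clock: 22.7
position: [0.652, -0.2085, 0.1797]
ee_rot: [-0.174, 2.511, -0.019]
force: [-0.6, -0.5, 0.1]
width: 0.503
gripper_force: 0.0
```

```bash
python3 - <<'E'
from bat import *
w=snap('wrist');to(bat(.06,0))
for c in (.0,.0095):
  pass
o=w.copy()
for r_,c in((.032,(255,255,0)),(.058,(0,255,0)),(.072,(255,0,255))): cv2.circle(o,tuple(int(v) for v in proj('wrist',bat(r_,0))),2,c,-1)
S=snap('side')[140:230,270:350]
k=np.zeros((600,800,3),np.uint8);k[:520,:600]=cv2.resize(o[130:338,200:440],(600,520),interpolation=cv2.INTER_CUBIC);k[:225,600:]=cv2.resize(S,(200,225))
cv2.imwrite('pics/ov3.png',k[:,:,::-1])
E
```

```text
t 22.75 p [ 0.6519 -0.2086  0.1801] z [ 0.585  0.027 -0.811] y [-0.12   0.991 -0.054] q [ 0.54  0.3  -0.2   2.04 -0.66  0.29  2.66] F [-0.5  0.5 -0.5] w 0.501 g 0.0
[ 0.62811089 -0.20992994  0.21054234] tool shift [ 0.0015 -0.0001 -0.0386]
```

View pics/ov3.png

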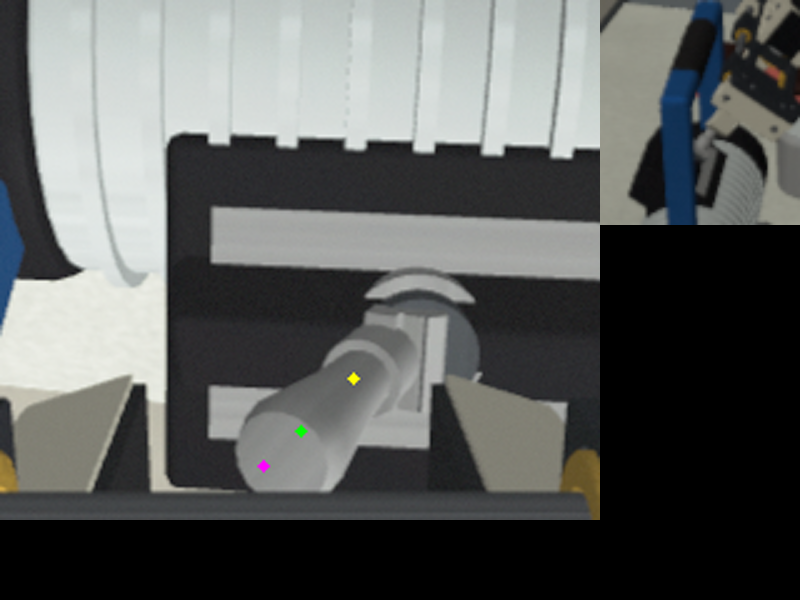

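The bat's head sits at crop (285,450), midway between the fingers (pads at columns 150 and 430). I'll go 6 mm deeper and close.

Call:
move_arm --motion '[{"tx": 0,"ty": 0,"tz": 0.004,"twist": 0},{"tx": 0,"ty": 0,"tz": 0.002,"twist": 0},{"tx": 0,"ty": 0,"tz": 0,"twist": 0}]'

```text
clock: 23.1
position: [0.6555, -0.2083, 0.1751]
ee_rot: [-0.174, 2.51, -0.019]
force: [-1.9, 0.8, 0.7]
width: 0.502
gripper_force: 0.0
```

Call:
move_arm --motion '[{"tx": 0,"ty": 0,"tz": 0,"twist": 0},{"tx": 0,"ty": 0,"tz": 0,"twist": 0},{"tx": 0,"ty": 0,"tz": 0,"twist": 0},{"tx": 0,"ty": 0,"tz": 0,"twist": 0},{"tx": 0,"ty": 0,"tz": 0,"twist": 0},{"tx": 0,"ty": 0,"tz": 0,"twist": 0},{"tx": 0,"ty": 0,"tz": 0,"twist": 0}]' --gripper 1 --squeeze 30

```text
clock: 23.8
position: [0.6551, -0.2056, 0.1751]
ee_rot: [-0.178, 2.511, -0.015]
force: [-3.7, 6.0, 4.5]
width: 0.211
gripper_force: 30.1
```

```bash
python3 - <<'E'
from bat import *
to();st=arm.observe();M=R.from_rotvec(st['ee_rot']).as_matrix()
print('force in tool',(M.T@np.array(st['force'])).round(1))
u=lambda a,b:((M.T@(b-a))*1e3).round(1)
A=bat(.062,0);print('out8.5',u(A,bat(.0705,0)));
for a,b in((0,.175),(.175,.35),(.35,.525),(.525,.72)): print(a,b,u(bat(.070,a),bat(.070,b)))
E
```

```text
t 23.8 p [ 0.6551 -0.2056  0.1751] z [ 0.584  0.03  -0.811] y [-0.124  0.991 -0.052] q [ 0.54  0.31 -0.21  2.04 -0.67  0.28  2.67] F [-3.7  6.   4.5] w 0.211 g 30.064114459091797
force in tool [-0.5  6.2 -5.6]
out8.5 [ 0.1 -3.3 -7.8]
0 0.175 [-0.2 11.6 -3.7]
0.175 0.35 [-0.2 12.1 -1.7]
0.35 0.525 [-0.3 12.2  0.5]
0.525 0.72 [-0.3 13.3  3. ]
```

Holding the bat (19 mm opening). Drawing it out along its own axis.

Call:
move_arm --motion '[{"tx": 0,"ty": -0.001,"tz": -0.002,"twist": 0},{"tx": 0,"ty": -0.001,"tz": -0.002,"twist": 0},{"tx": 0,"ty": -0.0006,"tz": -0.002,"twist": 0},{"tx": 0,"ty": -0.0005,"tz": -0.002,"twist": 0},{"tx": 0,"ty": 0,"tz": 0,"twist": 0}]'

```text
clock: 24.3
position: [0.6509, -0.2084, 0.181]
ee_rot: [-0.178, 2.512, -0.014]
force: [4.4, 6.6, -5.0]
width: 0.205
gripper_force: 30.0
```

```bash
python3 - <<'E'
from bat import *
to();st=arm.observe();M=R.from_rotvec(st['ee_rot']).as_matrix()
print('force in tool',(M.T@np.array(st['force'])).round(1),(M.T@(np.array(st['position'])-[.6551,-.2056,.1751])).round(4))
E
```

```text
t 24.3 p [ 0.6509 -0.2084  0.181 ] z [ 0.583  0.031 -0.812] y [-0.125  0.991 -0.051] q [ 0.54  0.3  -0.2   2.03 -0.66  0.3   2.66] F [ 4.4  6.6 -5. ] w 0.205 g 30.004944830434397
force in tool [-1.5  6.2  6.8] [ 0.0003 -0.0025 -0.0074]
```

Call:
move_arm --motion '[{"tx": 0,"ty": 0,"tz": -0.001,"twist": 0},{"tx": 0,"ty": 0.006,"tz": -0.002,"twist": 0},{"tx": 0,"ty": 0.006,"tz": -0.0018,"twist": 0},{"tx": 0,"ty": 0.006,"tz": -0.001,"twist": 0},{"tx": 0,"ty": 0.006,"tz": -0.0008,"twist": 0},{"tx": 0,"ty": 0,"tz": 0,"twist": 0}]'

```text
clock: 24.9
position: [0.6449, -0.1905, 0.1863]
ee_rot: [-0.171, 2.509, -0.024]
force: [6.7, -5.1, -6.8]
width: 0.169
gripper_force: 30.0
```

```bash
python3 - <<'E'
from bat import *
to();st=arm.observe();M=R.from_rotvec(st['ee_rot']).as_matrix()
print('force in tool',(M.T@np.array(st['force'])).round(1),(M.T@(np.array(st['position'])-[.6509,-.2084,.181])).round(4))
E
```

```text
t 24.9 p [ 0.6449 -0.1905  0.1863] z [ 0.586  0.023 -0.81 ] y [-0.117  0.991 -0.057] q [ 0.49  0.27 -0.18  2.07 -0.65  0.27  2.61] F [ 6.7 -5.1 -6.8] w 0.169 g 29.99825728184078
force in tool [-0.8 -5.5  9.4] [-0.0006  0.0182 -0.0074]
```

Call:
move_arm --motion '[{"tx": 0,"ty": 0.006,"tz": -0.0003,"twist": 0},{"tx": 0,"ty": 0.006,"tz": 0,"twist": 0},{"tx": 0,"ty": 0.006,"tz": 0.0003,"twist": 0},{"tx": 0,"ty": 0.006,"tz": 0.0005,"twist": 0},{"tx": 0,"ty": 0,"tz": 0,"twist": 0}]'

```text
clock: 25.4
position: [0.6427, -0.1675, 0.1851]
ee_rot: [-0.169, 2.508, -0.025]
force: [7.4, -0.3, -5.5]
width: 0.18
gripper_force: 30.5
```

```bash
cat > rel.py <<'E'
from bat import *
to();st=arm.observe();M=R.from_rotvec(st['ee_rot']).as_matrix()
print('force in tool',(M.T@np.array(st['force'])).round(1),(M.T@(np.array(st['position'])-[.6509,-.2084,.181])).round(4))
E
python3 rel.py
```

```text
t 25.4 p [ 0.6427 -0.1675  0.1851] z [ 0.587  0.022 -0.809] y [-0.116  0.992 -0.058] q [ 0.43  0.25 -0.17  2.1  -0.63  0.24  2.56] F [ 7.4 -0.3 -5.5] w 0.18 g 30.47330841406051
force in tool [-2.7 -0.9  8.8] [-0.001   0.0413 -0.0072]
```

Call:
move_arm --motion '[{"tx": 0,"ty": 0.005,"tz": 0.001,"twist": 0},{"tx": 0,"ty": 0.005,"tz": 0.001,"twist": 0},{"tx": 0,"ty": 0,"tz": 0,"twist": 0}]'

```text
clock: 25.7
position: [0.6434, -0.1617, 0.184]
ee_rot: [-0.164, 2.506, -0.031]
force: [4.0, -15.2, -2.0]
width: 0.182
gripper_force: 30.4
```

```bash
python3 rel.py
```

```text
t 25.7 p [ 0.6434 -0.1617  0.184 ] z [ 0.589  0.016 -0.808] y [-0.11   0.992 -0.061] q [ 0.41  0.25 -0.16  2.11 -0.63  0.23  2.54] F [  4.  -15.2  -2. ] w 0.182 g 30.377331054551178
force in tool [ -0.1 -15.4   3.8] [-0.0016  0.047  -0.0062]
```

At the on-side stop. I'll ease off, follow the bat back into its lock, then open.

Call:
move_arm --motion '[{"tx": 0,"ty": -0.003,"tz": 0.001,"twist": 0},{"tx": 0,"ty": -0.001,"tz": 0.002,"twist": 0},{"tx": 0,"ty": -0.001,"tz": 0.002,"twist": 0},{"tx": 0,"ty": -0.001,"tz": 0.002,"twist": 0},{"tx": 0,"ty": 0,"tz": 0,"twist": 0}]'

```text
clock: 26.2
position: [0.6474, -0.1635, 0.1792]
ee_rot: [-0.169, 2.507, -0.025]
force: [-12.7, -4.5, 16.1]
width: 0.183
gripper_force: 31.4
```

```bash
python3 rel.py
```

```text
t 26.2 p [ 0.6474 -0.1635  0.1792] z [ 0.588  0.022 -0.808] y [-0.116  0.992 -0.058] q [ 0.43  0.26 -0.18  2.1  -0.64  0.22  2.56] F [-12.7  -4.5  16.1] w 0.183 g 31.35892250968027
force in tool [  1.3  -3.9 -20.6] [-0.0018  0.045   0.0004]
```

Call:
move_arm --motion '[{"tx": 0,"ty": 0.002,"tz": -0.004,"twist": 0},{"tx": 0,"ty": 0.001,"tz": 0,"twist": 0},{"tx": 0,"ty": 0,"tz": 0,"twist": 0}]'

```text
clock: 26.5
position: [0.6452, -0.1627, 0.1816]
ee_rot: [-0.166, 2.507, -0.028]
force: [3.9, -10.5, -1.9]
width: 0.183
gripper_force: 30.2
```

```bash
python3 rel.py
```

```text
t 26.5 p [ 0.6452 -0.1627  0.1816] z [ 0.589  0.019 -0.808] y [-0.113  0.992 -0.059] q [ 0.42  0.25 -0.17  2.1  -0.63  0.22  2.55] F [  3.9 -10.5  -1.9] w 0.183 g 30.177921002323274
force in tool [ -0.7 -10.7   3.6] [-0.0015  0.0459 -0.003 ]
```

Call:
move_arm --motion '[{"tx": 0,"ty": 0,"tz": 0,"twist": 0},{"tx": 0,"ty": 0,"tz": 0,"twist": 0},{"tx": 0,"ty": 0,"tz": 0,"twist": 0},{"tx": 0,"ty": 0,"tz": 0,"twist": 0},{"tx": 0,"ty": 0,"tz": 0,"twist": 0},{"tx": 0,"ty": 0,"tz": 0,"twist": 0}]' --gripper 0

```text
clock: 27.1
position: [0.6438, -0.1567, 0.1797]
ee_rot: [-0.175, 2.51, -0.019]
force: [0.3, 0.2, -0.2]
width: 0.501
gripper_force: 0.0
```

```bash
python3 - <<'E'
from bat import *
w=snap('wrist');to()
for r in arm.place_of('wrist','bat_head')[:2]: print(r['conf'],np.array(r['point'])*[640,480])
o=w.copy()
for sw,c in((.35,(255,0,0)),(.7,(0,255,0))):
  for r_ in(.032,.072,.081):
    u=proj('wrist',bat(r_,sw));print(sw,r_,u.round());cv2.circle(o,tuple(int(v) for v in u),2,c,-1)
S=snap('side')[140:230,270:350]
k=np.zeros((600,800,3),np.uint8);k[:520,:600]=cv2.resize(o[130:338,200:440],(600,520),interpolation=cv2.INTER_CUBIC);k[:225,600:]=cv2.resize(S,(200,225))
cv2.imwrite('pics/ov4.png',k[:,:,::-1])
E
```

```text
t 27.15 p [ 0.6438 -0.1569  0.1797] z [ 0.585  0.027 -0.811] y [-0.121  0.991 -0.054] q [ 0.41  0.25 -0.17  2.1  -0.63  0.23  2.55] F [-0.2  0.2 -0.1] w 0.498 g 0.0
0.82 [295.424 300.624]
0.35 0.032 [252. 282.]
0.35 0.072 [231. 320.]
0.35 0.081 [225. 332.]
0.7 0.032 [276. 281.]
0.7 0.072 [298. 318.]
0.7 0.081 [305. 329.]
```

The bat is free and its head is at the on side (295,301), matching the model at 0.70. Retreating along the tool axis, then checking that it is seated.

Call:
move_arm --motion '[{"tx": 0,"ty": 0,"tz": -0.02,"twist": 0},{"tx": 0,"ty": 0,"tz": -0.04,"twist": 0},{"tx": 0,"ty": 0,"tz": -0.04,"twist": 0},{"tx": 0,"ty": 0,"tz": -0.04,"twist": 0},{"tx": 0,"ty": 0,"tz": 0,"twist": 0},{"tx": 0,"ty": 0,"tz": 0,"twist": 0},{"tx": 0,"ty": 0,"tz": 0,"twist": 0}]'

```text
clock: 27.95
position: [0.5619, -0.1605, 0.2924]
ee_rot: [-0.174, 2.511, -0.018]
force: [0.4, 0.9, -1.0]
width: 0.498
gripper_force: 0.0
```

```bash
python3 - <<'E'
from bat import *
to()
for c in('wrist','side','top'):
    im=snap(c,'end_'+c)
    pr=[np.round(np.array(r['point'])*[640,480],1).tolist()+[round(r['conf'],2)] for q in('bat_head','switch_pivot') for r in arm.place_of(c,q)[:1]]
    print(c,pr,'model pivot',proj(c,bat(0,.7)).round(1),*[(sw,r,proj(c,bat(r,sw)).round(1).tolist()) for sw in(.35,.66,.7) for r in(.058,.067,.072,.081)])
    for r in arm.regions_of(c,'bat_head')[:1]:
        ys,xs=np.nonzero(r['region']);print(' region',r['conf'],xs.min(),xs.max(),ys.min(),ys.max(),len(xs))
        if c=='wrist':
            pts=np.c_[xs,ys].astype(float);m=pts.mean(0);U=np.linalg.svd(pts-m,full_matrices=False)[2][0];t=(pts-m)@U;print('axis',m,U,t.min(),t.max())
            np.save('reg.npy',r['region'])
for r in arm.place_of('side','cap')[:1]: print(r)
E
```

```text
t 27.95 p [ 0.5619 -0.1605  0.2924] z [ 0.584  0.027 -0.811] y [-0.121  0.991 -0.054] q [ 0.38 -0.02 -0.04  2.09 -0.46  0.52  2.39] F [ 0.4  0.9 -1. ] w 0.498 g 0.0
wrist [[303.9, 222.7, 0.58], [281.6, 205.7, 0.68]] model pivot [282.7 210.2] (0.35, 0.058, [272.5, 225.7]) (0.35, 0.067, [270.6, 228.6]) (0.35, 0.072, [269.5, 230.3]) (0.35, 0.081, [267.4, 233.5]) (0.66, 0.058, [297.2, 225.5]) (0.66, 0.067, [299.9, 228.4]) (0.66, 0.072, [301.5, 230.1]) (0.66, 0.081, [304.5, 233.2]) (0.7, 0.058, [300.3, 225.4]) (0.7, 0.067, [303.6, 228.2]) (0.7, 0.072, [305.5, 229.9]) (0.7, 0.081, [309.1, 233.0])
 region 0.59 282 318 201 237 816
axis [300.2879902  220.19362745] [0.7494587 0.6620511] -21.254452203511256 20.341383054581936
side [[315.5, 193.4, 0.57], [303.9, 204.9, 0.73]] model pivot [304.1 204.3] (0.35, 0.058, [316.7, 189.5]) (0.35, 0.067, [318.7, 187.1]) (0.35, 0.072, [319.8, 185.8]) (0.35, 0.081, [321.9, 183.4]) (0.66, 0.058, [315.1, 193.9]) (0.66, 0.067, [316.9, 192.3]) (0.66, 0.072, [317.9, 191.3]) (0.66, 0.081, [319.7, 189.6]) (0.7, 0.058, [314.8, 194.6]) (0.7, 0.067, [316.5, 193.0]) (0.7, 0.072, [317.5, 192.2]) (0.7, 0.081, [319.3, 190.5])
 region 0.53 307 320 191 203 96
top [[388.2, 202.5, 0.53], [392.6, 192.6, 0.56]] model pivot [393.7 190.9] (0.35, 0.058, [398.6, 202.6]) (0.35, 0.067, [399.4, 204.5]) (0.35, 0.072, [399.8, 205.5]) (0.35, 0.081, [400.6, 207.4]) (0.66, 0.058, [390.7, 203.1]) (0.66, 0.067, [390.2, 205.1]) (0.66, 0.072, [389.9, 206.2]) (0.66, 0.081, [389.4, 208.2]) (0.7, 0.058, [389.7, 203.1]) (0.7, 0.067, [389.0, 205.1]) (0.7, 0.072, [388.6, 206.2]) (0.7, 0.081, [388.0, 208.2])
 region 0.6 384 394 196 209 102
{'point': [0.5259, 0.9402], 'conf': 0.88}
```

All three views put the bat at the on angle, with its end where the seated model puts it (wrist extent col 318/row 237, side 320/191, top row 209; drawn out it would lie 2–5 px further). The cap still stands in the tray and the gripper is clear, so I'm handing it in.

```bash
python3 -c "
from cell import arm
print(arm.sign_off())"
```

```text
the job is handed in; nothing more can be done
None
```

I've handed the job in: the dust cap stands upright in the aluminium tray and the pump's toggle is thrown to the exhaust side. It looked back in its lock in all three camera views, though I didn't test that by touch. The gripper is clear of everything, and the run took about 28 s of the 61 s allowed.

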